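# Build the cheese tower on the interlocking slate board

### The job

Make up the cheese tower on the oak serving board: first fit the slate tile into the board's bay, turned the way round that lets its tongue and slot interlock with the board so that it drops flush, then stack the three cheese wheels centred on it and lying flat, large first, then medium, then small, letting go of each before taking the next. Leave the jam jar, cup, spice pot and bowl of walnuts standing where they are.

Things in the scene. Friction and masses are not known exactly. Their poses are not given: they have to be found in the camera images.
- board: Fixed brown oak board, 153 (x) x 78 (y) x 24 mm high; origin under the middle of its bay, on the counter. Bay: x -42.5 to 42.5, open at both sides, floor 8 mm up, between end blocks. A tongue 22 wide, 13 long juts from the -x block into the bay; the +x block has a slot 27 wide, 16 deep. The tile fits with its centre over the origin and its x axis along the board's; 2.5 mm play each way.
- tile_c (a point): Loose dark slate tile, 80 long (x) x 62 wide (y) x 16 mm thick, about 0.22 kg, lying flat, with a tongue 22 mm wide sticking out 13 mm beyond its +x end and a slot 27 mm wide and 16 mm deep in its -x end. Point: centre of the 80 x 62 rectangle, half-way up (8 mm above its underside). Grip it across its 62 mm width.
- large_c (a point): Large cheese wheel with pale rind, 64 mm diameter, 30 mm high, about 0.1 kg, lying flat. Point: its centre, 15 mm above its underside.
- medium_c (a point): Medium cheese wheel with pale rind, 52 mm diameter, 26 mm high, about 0.06 kg, lying flat. Point: its centre, 13 mm above its underside.
- small_c (a point): Small cheese wheel with pale rind, 40 mm diameter, 24 mm high, about 0.035 kg, lying flat. Point: its centre, 12 mm above its underside.
- jar: Bystander: loose small amber jam jar with brass cap, 38 mm diameter, 48 mm high. Origin: centre of its underside.
- cup: Bystander: loose small white cup without handle, 52 mm across the rim, 45 mm high. Origin: centre of its underside.
- pot: Bystander: loose turned wooden spice pot with a pointed top, 44 mm diameter, 50 mm high. Origin: centre of its underside.
- bowl: Bystander: loose white bowl of walnuts, 120 mm across the rim, 42 mm high. Origin: centre of its underside.

How it is judged (in metres and radians):
On the way, in this order (a step that is already met when the one before it is completed fails the run):
1. the slate tile lies flush in the board's bay, let go (z of tile_c in the frame of board between 0.0135 and 0.0185 m and x of tile_c in the frame of board between -0.007 and 0.007 m and y of tile_c in the frame of board between -0.007 and 0.007 m and angle between tile_c's own z axis and vertical below 0.06 rad and angle between the x axis of tile_c and the x axis of board, either way round below 0.15 rad and contact force between the fingers and tile below 0.05 N), for 0.2 s.
2. the large wheel lies flat on the tile, let go (z of tile_c in the frame of board between 0.0135 and 0.0185 m and x of tile_c in the frame of board between -0.007 and 0.007 m and y of tile_c in the frame of board between -0.007 and 0.007 m and angle between tile_c's own z axis and vertical below 0.06 rad and angle between the x axis of tile_c and the x axis of board, either way round below 0.15 rad and horizontal distance between large_c and tile_c below 0.01 m and z of large_c in the frame of tile_c between 0.019 and 0.027 m and angle between large_c's own z axis and vertical below 0.08 rad and contact force between the fingers and large below 0.05 N), for 0.2 s.
3. the medium wheel lies flat on the large one, let go (z of tile_c in the frame of board between 0.0135 and 0.0185 m and x of tile_c in the frame of board between -0.007 and 0.007 m and y of tile_c in the frame of board between -0.007 and 0.007 m and angle between tile_c's own z axis and vertical below 0.06 rad and angle between the x axis of tile_c and the x axis of board, either way round below 0.15 rad and horizontal distance between large_c and tile_c below 0.01 m and z of large_c in the frame of tile_c between 0.019 and 0.027 m and angle between each of large_c, medium_c's own z axis and vertical below 0.08 rad and horizontal distance between medium_c and large_c below 0.01 m and z of medium_c in the frame of large_c between 0.024 and 0.032 m and contact force between the fingers and medium below 0.05 N), for 0.2 s.
4. the small wheel lies flat on the medium one, let go (z of tile_c in the frame of board between 0.0135 and 0.0185 m and x of tile_c in the frame of board between -0.007 and 0.007 m and y of tile_c in the frame of board between -0.007 and 0.007 m and angle between tile_c's own z axis and vertical below 0.06 rad and angle between the x axis of tile_c and the x axis of board, either way round below 0.15 rad and horizontal distance between large_c and tile_c below 0.01 m and z of large_c in the frame of tile_c between 0.019 and 0.027 m and angle between each of large_c, medium_c, small_c's own z axis and vertical below 0.08 rad and horizontal distance between medium_c and large_c below 0.01 m and z of medium_c in the frame of large_c between 0.024 and 0.032 m and horizontal distance between small_c and medium_c below 0.01 m and z of small_c in the frame of medium_c between 0.021 and 0.029 m and contact force between the fingers and small below 0.05 N), for 0.2 s.
At the end, for the whole second after the job is handed in: Tile flush in the bay (7 mm each way, 2.5 mm in height, 0.15 rad); large wheel on it, medium on large, small on medium, each flat (0.08 rad), resting on the one below (height within 4 mm), centred on it within 10 mm; all released and at rest (z of tile_c in the frame of board between 0.0135 and 0.0185 m and x of tile_c in the frame of board between -0.007 and 0.007 m and y of tile_c in the frame of board between -0.007 and 0.007 m and angle between tile_c's own z axis and vertical below 0.06 rad and angle between the x axis of tile_c and the x axis of board, either way round below 0.15 rad and horizontal distance between large_c and tile_c below 0.01 m and z of large_c in the frame of tile_c between 0.019 and 0.027 m and angle between each of large_c, medium_c, small_c's own z axis and vertical below 0.08 rad and horizontal distance between medium_c and large_c below 0.01 m and z of medium_c in the frame of large_c between 0.024 and 0.032 m and horizontal distance between small_c and medium_c below 0.01 m and z of small_c in the frame of medium_c between 0.021 and 0.029 m and linear speed of each of tile, large, medium, small below 0.02 m/s); the robot touches nothing.
It fails at once if the jar, cup, pot or bowl is shifted by more than 30 mm or tipped over (distance of any of jar, cup, pot, bowl from where it was at the start of the episode above 0.03 m or angle between any of jar, cup, pot, bowl's own z axis and vertical above 0.4 rad).
It also fails if it takes over 131 s, if anything falls off the work surface, if the arm or the gripper's body presses on something with over 40 N, if the wrist force passes 120 N, or if a joint passes its speed limit or range.

### The arm

A 6-joint arm with a two-finger parallel gripper is mounted at the origin on the work surface. World frame = base frame: x ahead of the robot, y to its left, z up, the work surface at z = 0. Lengths are in m, angles in degrees, forces in N, time in s.
With the tool pointing down it reaches from about 0.3 to 0.875 m from the base axis. Payload 6.4 kg.
Tool frame: the origin (TCP) lies at the very end of the fingers, on their centre line; the grasp point (between the pads) lies 19 mm behind it (env.pinch_z is the distance from the TCP to the grasp point, in m); z points along the fingers, y is the direction in which the jaws open and shut (so a half turn about z gives the same grasp; the last joint's range is limited). The gripper opens to 85 mm and grips with 20 to 120 N. Pads are 22 mm wide; open, the fingers measure 114 mm over their backs; the gripper's body (76 mm by 85 mm) begins 54 mm behind the grasp point. The pads swing forward as they close: fully open they stand 13 mm farther back than shut.
Start: joints at [-87.737, 10.359, 92.074, -0, 77.567, -11.82], TCP at [0.14, -0.558, 0.231] pointing down, gripper open.
Joint ranges: [-171.53, 171.53], [-51.25, 118.39], [17.06, 147.69], [-65.23, 245.23], [0, 150.52], [-178.68, 178.68]. Speed limits (degrees/s): [147.25, 147.25, 172.46, 180, 180, 180].

### API

Orientations are given as [roll, pitch, yaw] about the fixed x, y, z axes, in that order (R = Rz(yaw) Ry(pitch) Rx(roll)).
In Python, from rig import sensors, vision, env, models gives the robot as it stands.
- The arm moves only by the tool apply_moves, never from a script. Its argument "series" is a list of rows, each an object with "hand": the finger opening in m, from 0 to 0.0854; "dp": the shift along the tool's x, y, z in m, a list of three; "twist": the turn about the tool's z in degrees. A call has 1 to 5 rows; each row is the pose to reach, as a shift and turn from the pose commanded when the call began, along the tool's axes at that moment; what a row does not reach only later rows make up. A row lasts 1/8 s, in which the tool goes at most 62.5 mm and 10.7 degrees, less where a joint would pass 70% of its speed; a pose out of reach is approached as far as the arm can. A call with a gripper value outside its range is refused whole. The fingers move at their own pace and stop on an object; "grip_force" is the grip in N (left out, the last holds). Time passes only in rows, so rows that repeat a pose let the fingers close. It gives the time, the measured TCP pose, the force and the opening at its end, in the units of the state.
- sensors.state(): the state, without advancing time (a new reading comes with each control period).
- vision.grab_frame(name): name is "scene" or "side" or "wrist"; returns a dict with "color" (400x640x3 uint8, red, green, blue), "intrinsics" (3x3 intrinsics, pixels), "dist_coeffs" ([k1, k2, p1, p2, k3] as OpenCV has them; the pictures are not rectified), "world_to_cam" (4x4, takes a point from world to camera coordinates). Camera axes: x right, y up, looking along -z (the intrinsics and any distortion apply to the point x, -y, -z); pixel columns grow to the right and rows downward; lengths in m; the calibration is good to about 2 mm. A picture is of the moment at which its call begins. There is no depth.
- env.hand_in(): hands the job in, once; it reports no verdict.
Trained networks look in a picture, given as the dict that the camera call returned (one of the last four; its "shot" number tells which), for a name from the list of things; names that differ only in an ending like _2 or _b are one class to them, and where a whole thing is asked for, a point or a joint stands for the part that bears it (a point fixed in the world has none). Each returns a list of dicts, best first, with "confidence" (0 to 1); they miss things now and then, are a little off and sometimes report something else, mostly with a low value. They report only what shows in the picture. A call takes as long as a camera call.
- models.trace(picture, label): "mask" (400x640 bool, what is visible of it) and "position" ([column, row] in pixels, amid what is visible of it).
The state is a dict: "time_s": time; "qpos": joint angles; "dq": joint speeds; "joint_torque": joint torques, N m; "tool_pos": TCP position; "tcp_rot": TCP orientation; "contact_force": force on the tool from outside, world axes, zero at the start; "ft_torque": the same for the moment, N m; "width": finger opening in m.
Only numpy, scipy, OpenCV 4.12 (cv2) and the standard library are available. Lean on these libraries where they do the work, as an engineer would, in place of code of your own. Each camera call takes 0.05 s, during which the arm holds its last target.

## Working session

There is one attempt and no reset: what is moved stays moved. The work goes in short steps, Python scripts to look and compute and a tool call to move; the robot and the scene stay as the last step left them, time stands still between calls to the robot, and variables do not carry over. Pictures are saved under pics/ and viewed, and the job is handed in when it is done.

Besides the shell and the picture viewer there is one more tool, called after "Request:" as name([rows], argument=value, ...), one row to a line, values as JSON. apply_moves: Moves the arm, as the interface text tells. Its arguments: {"type":"object","properties":{"series":{"type":"array","items":{"type":"object","properties":{"hand":{"type":"number"},"dp":{"type":"array","items":{"type":"number"}},"twist":{"type":"number"}}}},"grip_force":{"type":"number"}},"required":["series"]}

```bash
ls; mkdir -p pics; cat > h.py <<'E'
import numpy as np, cv2
from rig import sensors, vision, env, models
def save(p,name): cv2.imwrite('pics/'+name, p["color"][:,:,::-1])
E
python3 - <<'E'
from h import *
print(sensors.state())
for n in ["scene","side","wrist"]:
    p=vision.grab_frame(n); save(p,n+'0.png'); print(n,p["shot"],p["intrinsics"],p["dist_coeffs"],p["world_to_cam"])
E
```

```text
pics
{'time_s': 0.0, 'qpos': array([-8.77361156e+01,  1.04029544e+01,  9.21338901e+01,  2.35545001e-03,
        7.75658184e+01, -1.18186904e+01]), 'dq': array([ 0.0115367 ,  0.041194  , -0.03995171,  0.06148282,  0.09136337,
       -0.12234751]), 'joint_torque': array([ 2.16635832e-03, -4.44862068e+01, -3.51333869e+01, -1.59831379e-04,
        9.13760072e-03, -1.01858021e-05]), 'tool_pos': array([ 0.13992994, -0.55713497,  0.23035489]), 'tcp_rot': array([-1.79899984e+02, -2.32774939e-02,  1.40820452e+01]), 'contact_force': array([0.8446744 , 0.03608942, 0.3734697 ]), 'ft_torque': array([ 0.02588439,  0.03130398, -0.00068245]), 'width': 0.08553309851794558}
scene 1 [[406.30002186   0.         310.76802102]
 [  0.         406.30002186 198.51926975]
 [  0.           0.           1.        ]] [-0.08561372  0.          0.          0.          0.        ] [[ 0.59094441  0.80669125 -0.00582437 -0.31223386]
 [-0.68132797  0.50294891  0.53182195  0.32682546]
 [ 0.43194547 -0.31030891  0.84683617 -1.32204584]
 [ 0.          0.          0.          1.        ]]
side 2 [[415.59880221   0.         326.55314262]
 [  0.         415.59880221 198.22094043]
 [  0.           0.           1.        ]] [-0.09030915  0.          0.          0.          0.        ] [[ 0.96489513 -0.262449    0.0098954  -0.50643622]
 [ 0.15729279  0.6076397   0.7784812  -0.10298996]
 [-0.21032445 -0.74959624  0.62758992 -0.82823312]
 [ 0.          0.          0.          1.        ]]
wrist 3 [[345.04813266   0.         326.47177875]
 [  0.         345.04813266 205.94715296]
 [  0.           0.           1.        ]] [-0.01836069  0.          0.          0.          0.        ] [[ 0.2439516  -0.96978482 -0.00223798 -0.57415587]
 [ 0.92879183  0.23430235 -0.28713786  0.03750233]
 [ 0.2789863   0.06796912  0.95788665 -0.3796443 ]
 [ 0.          0.          0.          1.        ]]
```

View pics/scene0.png

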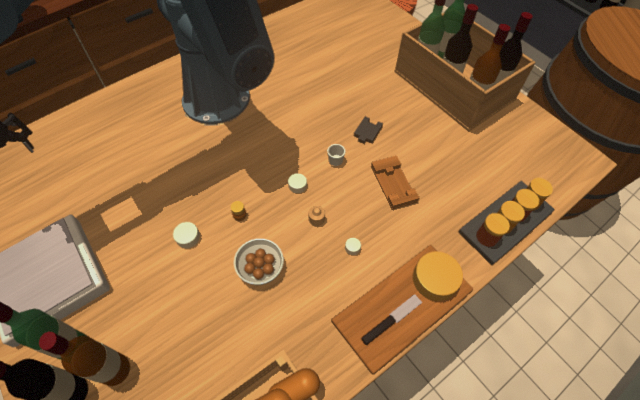

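View pics/side0.png

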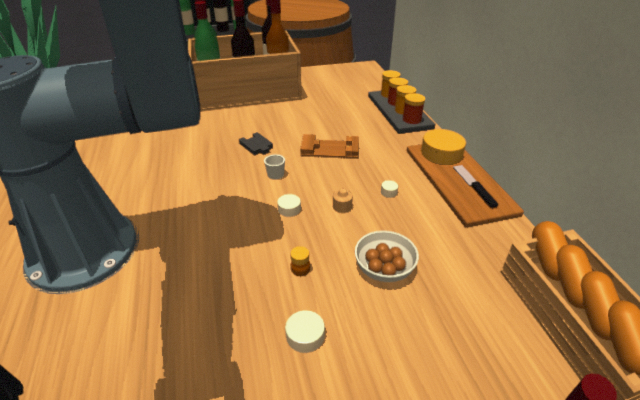

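View pics/wrist0.png

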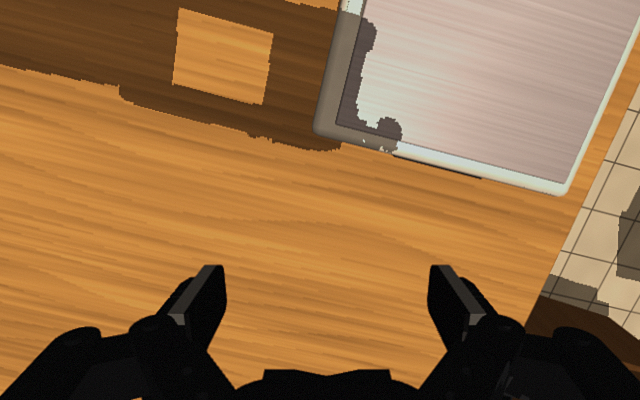

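```bash
cat >> h.py <<'E'
from scipy.optimize import minimize
def proj(p,X):
    W=p["world_to_cam"]; X=np.atleast_2d(X).astype(float)
    c=X@W[:3,:3].T+W[:3,3]; c=c*[1,-1,-1]
    return cv2.projectPoints(c.reshape(-1,1,3),np.zeros(3),np.zeros(3),p["intrinsics"],np.array(p["dist_coeffs"],float))[0].reshape(-1,2)
def unproj(p,px,z):
    u=cv2.undistortPoints(np.array(px,float).reshape(-1,1,2),p["intrinsics"],np.array(p["dist_coeffs"],float)).reshape(-1,2)
    W=p["world_to_cam"];R=W[:3,:3];C=-R.T@W[:3,3]
    d=np.c_[u[:,0],-u[:,1],-np.ones(len(u))]@R
    return C+d*((z-C[2])/d[:,2])[:,None]
# footprints: list of (polygon xy, z0, z1) prisms (each convex)
def rect(x0,x1,y0,y1): return np.array([[x0,y0],[x1,y0],[x1,y1],[x0,y1]])
def cyl(d,h):
    a=np.linspace(0,2*np.pi,40,endpoint=False); return [(np.c_[np.cos(a),np.sin(a)]*d/2,0,h)]
TILE=[(rect(-.024,.04,-.031,.031),0,.016),(rect(-.04,-.024,-.031,-.0135),0,.016),(rect(-.04,-.024,.0135,.031),0,.016),(rect(.04,.053,-.011,.011),0,.016)]
BOARD=[(rect(-.0765,.0765,-.039,.039),0,.008),(rect(-.0765,-.0425,-.039,.039),0,.024),(rect(-.0425,-.0295,-.011,.011),0,.024),
 (rect(.0585,.0765,-.039,.039),0,.024),(rect(.0425,.0585,-.039,-.0135),0,.024),(rect(.0425,.0585,.0135,.039),0,.024)]
def sil(p,parts,x,y,yaw,z=0,shape=(400,640)):
    m=np.zeros(shape,np.uint8); c,s=np.cos(yaw),np.sin(yaw)
    for P,z0,z1 in parts:
        Q=P@np.array([[c,s],[-s,c]])+[x,y]
        X=np.r_[np.c_[Q,np.full(len(Q),z+z0)],np.c_[Q,np.full(len(Q),z+z1)]]
        u=proj(p,X); h=cv2.convexHull(u.astype(np.float32)).reshape(-1,2)
        cv2.fillConvexPoly(m,np.round(h*16).astype(np.int32),255,cv2.LINE_AA,4)
    return m/255.
def fit(views,parts,x0,yaws=(0,),z=0,fixyaw=False):
    best=None
    def cost(v,s=1):
        yaw=v[2] if not fixyaw else 0
        t=0
        for p,m in views:
            a=sil(p,parts,v[0],v[1],yaw,z); t+=np.abs(a-m).sum()/m.sum()
        return t
    for yw in yaws:
        v0=np.array([x0[0],x0[1],yw]); 
        S=np.array([v0,v0+[.01,0,0],v0+[0,.01,0],v0+[0,0,.3]])
        if fixyaw: S=S[:3,:2]; v0=v0[:2]
        r=minimize(cost,v0,method='Nelder-Mead',options=dict(initial_simplex=S,xatol=1e-4,fatol=1e-4,maxiter=200))
        if best is None or r.fun<best.fun: best=r
        if len(yaws)>1: print(round(yw,2),r.x.round(4),round(r.fun,3))
    return best
E
cat > loc.py <<'E'
from h import *
sc=vision.grab_frame("scene"); sd=vision.grab_frame("side")
cv2.imwrite('pics/tb.png',cv2.resize(sc["color"][100:230,280:440,::-1],None,fx=5,fy=4.6,interpolation=cv2.INTER_CUBIC)[:600])
cv2.imwrite('pics/tb2.png',cv2.resize(sd["color"][110:190,220:380,::-1],None,fx=5,fy=5,interpolation=cv2.INTER_CUBIC))
M=dict(board=BOARD,tile_c=TILE,large_c=cyl(.064,.03),medium_c=cyl(.052,.026),small_c=cyl(.04,.024),jar=cyl(.038,.048),cup=cyl(.052,.045),pot=cyl(.044,.045),bowl=cyl(.12,.042))
yaws=np.arange(0,2*np.pi,np.pi/4)
for n,parts in M.items():
    V=[]
    for p in (sc,sd):
        r=models.trace(p,n)
        print(n,[(round(q["confidence"],2),np.round(q["position"]).tolist(),int(q["mask"].sum())) for q in r[:3]])
        if r: V.append((p,r[0]["mask"].astype(float)))
    x0=unproj(V[0][0],[np.argwhere(V[0][1]).mean(0)[::-1]],.012)[0]
    f=n not in("board","tile_c")
    b=fit(V,parts,x0,(0,) if f else yaws,fixyaw=f)
    print('  ->',n,b.x.round(4),round(b.fun,3))
    for v in V:
        bb=fit([v],parts,b.x[:2],(0 if f else b.x[2],),fixyaw=f); print('     one',bb.x.round(4),round(bb.fun,3))
E
python3 loc.py
```

```text
board [(0.72, [393.0, 183.0], 1494)]
board [(0.62, [329.0, 148.0], 1114), (0.54, [387.0, 252.0], 2525)]
0.0 [ 0.597   0.2377 -0.3354] 0.24
0.79 [ 0.5967  0.2379 -0.3329] 0.24
1.57 [0.5965 0.238  2.8039] 0.241
2.36 [0.5969 0.2379 2.8131] 0.24
3.14 [0.5967 0.2382 2.808 ] 0.241
3.93 [0.5968 0.2377 2.8063] 0.24
4.71 [0.5967 0.2379 5.946 ] 0.239
5.5 [0.5971 0.2378 5.9496] 0.239
  -> board [0.5971 0.2378 5.9496] 0.239
     one [0.5939 0.2402 5.9709] 0.071
     one [0.5973 0.2351 5.944 ] 0.148
tile_c [(0.55, [367.0, 129.0], 481)]
tile_c [(0.91, [252.0, 142.0], 506)]
0.0 [0.4039 0.301  0.6449] 0.859
0.79 [0.4033 0.3017 0.6436] 0.86
1.57 [0.4057 0.3012 1.9611] 0.565
2.36 [0.4065 0.3024 2.0098] 0.566
3.14 [0.4066 0.2992 3.147 ] 0.887
3.93 [0.414  0.3072 4.089 ] 0.792
4.71 [0.4032 0.3081 5.1423] 0.319
5.5 [0.4036 0.3082 5.1344] 0.321
  -> tile_c [0.4032 0.3081 5.1423] 0.319
     one [0.4021 0.3103 5.1786] 0.157
     one [0.4044 0.3063 5.1085] 0.142
large_c [(0.68, [189.0, 234.0], 500)]
large_c [(0.84, [304.0, 330.0], 1350)]
  -> large_c [ 0.4035 -0.3084] 0.405
     one [ 0.3999 -0.3054] 0.26
  
[... 404 characters left out ...]
], 201)]
jar [(0.98, [297.0, 261.0], 521)]
  -> jar [ 0.4272 -0.162 ] 0.843
     one [ 0.4256 -0.1606] 0.588
     one [ 0.427  -0.1626] 0.245
cup [(0.66, [334.0, 152.0], 343)]
cup [(0.79, [274.0, 169.0], 419)]
  -> cup [0.4314 0.1586] 0.622
     one [0.4266 0.1623] 0.235
     one [0.4333 0.1604] 0.358
pot [(0.83, [319.0, 216.0], 309), (0.19, [395.0, 183.0], 1422)]
pot [(0.76, [342.0, 202.0], 393)]
  -> pot [ 0.5593 -0.0057] 0.647
     one [ 0.5585 -0.0052] 0.233
     one [ 0.5599 -0.0065] 0.413
bowl [(0.68, [259.0, 264.0], 1821), (0.15, [237.0, 213.0], 231)]
bowl [(0.74, [387.0, 253.0], 2545)]
  -> bowl [ 0.5827 -0.197 ] 0.543
     one [ 0.5729 -0.1934] 0.191
     one [ 0.5955 -0.1792] 0.269
```

View pics/tb.png

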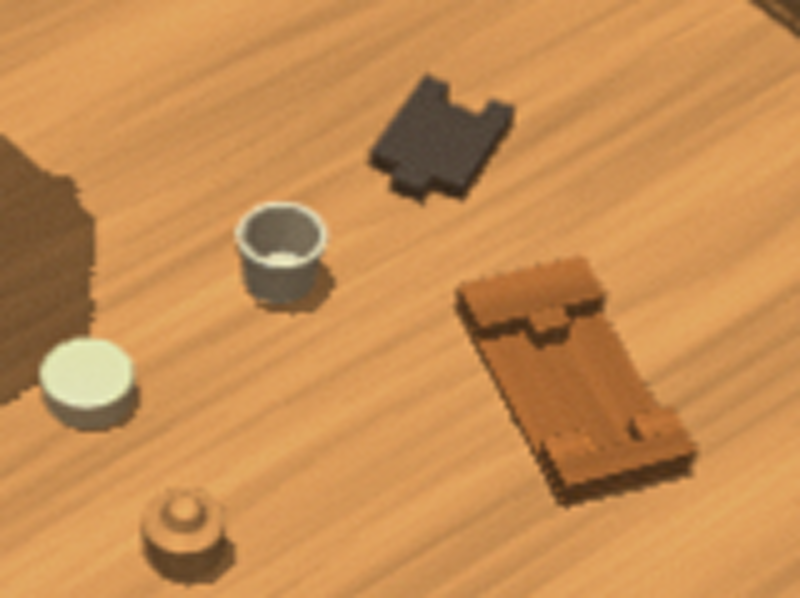

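View pics/tb2.png

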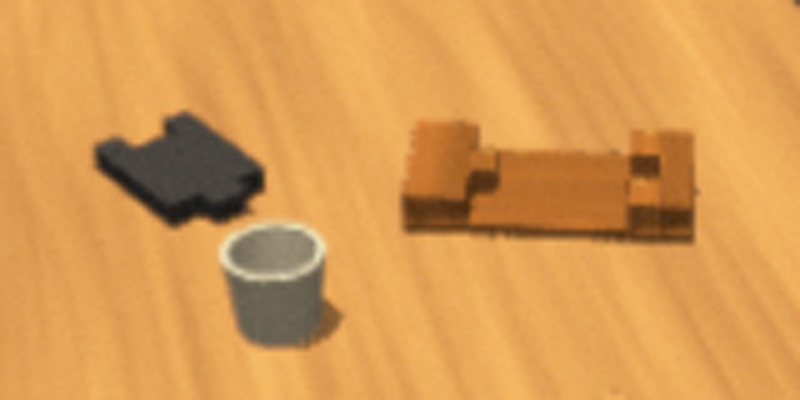

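```bash
cat >> h.py <<'E'
from scipy.spatial.transform import Rotation as Rn
def mv(x,y,z,yaw):
    s=sensors.state(); R=Rn.from_euler('xyz',s["tcp_rot"],degrees=True).as_matrix()
    d=R.T@(np.array([x,y,z])-s["tool_pos"]); cy=s["tcp_rot"][2]
    dy=(yaw-cy+180)%360-180
    print("dp",d.round(4),"twist",round(-dy,2),"| pos",s["tool_pos"].round(4),"rot",s["tcp_rot"].round(2),"t",round(s["time_s"],2),"q",s["qpos"].round(1),"w",round(s["width"],4),"F",s["contact_force"].round(1))
E
python3 - <<'E'
from h import *
p=vision.grab_frame("wrist"); s=sensors.state()
R=Rn.from_euler('xyz',s["tcp_rot"],degrees=True).as_matrix()
W=p["world_to_cam"];C=-W[:3,:3].T@W[:3,3]
print(C, R.T@(C-s["tool_pos"])); print(R.T@(-W[2,:3]), R.T@W[0,:3],R.T@W[1,:3])
mv(.40,.30,.28,114)
mv(.50,.20,.30,114)
E
```

```text
[ 0.2111616  -0.54008367  0.37393294] [ 0.07337589  0.00021701 -0.14265033]
[-2.87446794e-01 -4.72548586e-04  9.57796491e-01] [6.35982863e-04 9.99999564e-01 6.84236809e-04] [ 9.57796396e-01 -8.05823832e-04  2.87446368e-01]
dp [ 0.461  -0.7687 -0.0487] twist -99.92 | pos [ 0.1399 -0.5577  0.2313] rot [-180.      0.     14.08] t 1.2 q [-87.7  10.4  92.1  -0.   77.6 -11.8] w 0.0852 F [-0.2 -0.7  0.2]
dp [ 0.5336 -0.6473 -0.0687] twist -99.92 | pos [ 0.1399 -0.5577  0.2313] rot [-180.      0.     14.08] t 1.2 q [-87.7  10.4  92.1  -0.   77.6 -11.8] w 0.0852 F [-0.2 -0.7  0.2]
```

Request:
apply_moves([
  {"dp": [0.04,-0.045,-0.01],"twist": 0,"hand": 0.085},
  {"dp": [0.08,-0.09,-0.02],"twist": 0,"hand": 0.085},
  {"dp": [0.12,-0.135,-0.03],"twist": 0,"hand": 0.085},
  {"dp": [0.16,-0.18,-0.04],"twist": 0,"hand": 0.085},
  {"dp": [0.2,-0.225,-0.049],"twist": 0,"hand": 0.085},
])

```text
time_s: 1.82
tool_pos: [0.2797, -0.2892, 0.2809]
tcp_rot: [179.9, -0.0, 14.0]
contact_force: [1.4, -0.2, 0.6]
width: 0.0855
```

Request:
apply_moves([
  {"dp": [0.04,-0.045,0],"twist": -10,"hand": 0.085},
  {"dp": [0.08,-0.09,0],"twist": -20,"hand": 0.085},
  {"dp": [0.12,-0.135,0],"twist": -30,"hand": 0.085},
  {"dp": [0.16,-0.18,0],"twist": -40,"hand": 0.085},
  {"dp": [0.19,-0.21,0],"twist": -50,"hand": 0.085},
])

```text
time_s: 2.45
tool_pos: [0.4131, -0.0385, 0.2807]
tcp_rot: [179.9, -0.0, 64.5]
contact_force: [0.6, -1.0, 0.8]
width: 0.0849
```

```bash
python3 -c "
from h import *
mv(.54,.20,.28,114)"
```

```text
dp [0.2699 0.012  0.0008] twist -49.48 | pos [ 0.4131 -0.0385  0.2807] rot [ 1.7993e+02 -1.0000e-02  6.4520e+01] t 2.45 q [-21.8 -13.9 109.9   0.   83.9   3.6] w 0.0849 F [ 0.6 -1.   0.8]
```

Request:
apply_moves([
  {"dp": [0.06,0.003,0],"twist": -10,"hand": 0.085},
  {"dp": [0.12,0.006,0],"twist": -20,"hand": 0.085},
  {"dp": [0.18,0.009,0],"twist": -30,"hand": 0.085},
  {"dp": [0.24,0.012,0],"twist": -40,"hand": 0.085},
  {"dp": [0.27,0.012,0],"twist": -49.5,"hand": 0.085},
])

```text
time_s: 3.08
tool_pos: [0.5418, 0.1995, 0.28]
tcp_rot: [180.0, -0.0, 114.0]
contact_force: [-0.5, -0.9, 0.1]
width: 0.0849
```

```bash
cat > lw.py <<'E'
from h import *
import sys
w=vision.grab_frame("wrist"); save(w,sys.argv[1]+'.png')
mv(.54,.20,.28,114)
G=dict(board=(BOARD,(.597,.238),-.333,0),tile_c=(TILE,(.403,.308),-1.14,0),large_c=(cyl(.064,.03),(.4035,-.308),0,1),medium_c=(cyl(.052,.026),(.441,.0165),0,1),small_c=(cyl(.04,.024),(.682,.018),0,1),cup=(cyl(.052,.045),(.4314,.1586),0,1))
for n in sys.argv[2:]:
    P,x0,yw,f=G[n]; r=models.trace(w,n)
    print(n,[(round(q["confidence"],2),np.round(q["position"]).tolist(),int(q["mask"].sum())) for q in r[:3]])
    if r:
        b=fit([(w,r[0]["mask"].astype(float))],P,x0,(yw,),fixyaw=f); print('  ->',b.x.round(4),round(b.fun,3), np.degrees(b.x[2]).round(2) if not f else '')
        c=w["color"].copy(); a=sil(w,P,b.x[0],b.x[1],0 if f else b.x[2]); 
        cn,_=cv2.findContours((a>.5).astype(np.uint8),cv2.RETR_EXTERNAL,cv2.CHAIN_APPROX_NONE); cv2.drawContours(w["color"],cn,-1,(0,255,0),1)
save(w,sys.argv[1]+'f.png')
E
python3 lw.py w1 board tile_c cup medium_c
```

```text
dp [-0.0002 -0.0028 -0.0001] twist 0.46 | pos [0.5425 0.2014 0.2799] rot [ 1.7992e+02 -1.0000e-01  1.1446e+02] t 3.12 q [  8.6   8.7  88.4   0.1  82.9 -15.9] w 0.0848 F [-2.2  0.6 -0.2]
board [(0.6, [381.0, 151.0], 8679)]
  -> [ 0.5972  0.2373 -0.3247] 0.037 -18.6
tile_c [(0.76, [252.0, 34.0], 4146)]
  -> [ 0.4041  0.3082 -1.1296] 0.037 -64.72
cup [(0.96, [228.0, 160.0], 1701)]
  -> [0.4351 0.1572] 0.308 
medium_c [(0.93, [198.0, 256.0], 1106)]
  -> [0.4409 0.0167] 0.512
```

View pics/w1f.png

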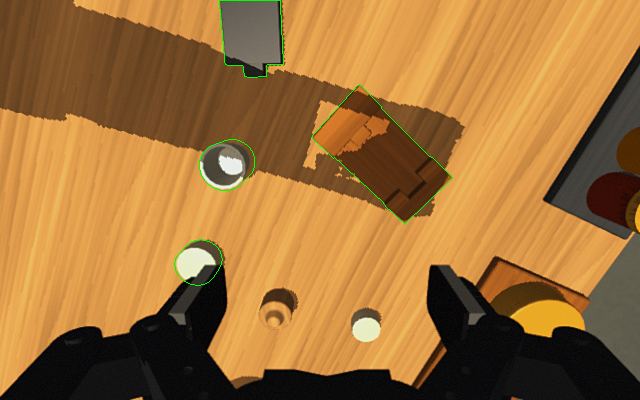

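```bash
python3 -c "
from h import *
mv(.425,.263,.2,115.3)"
```

```text
dp [ 0.1074 -0.0796  0.0801] twist -1.82 | pos [0.5408 0.1962 0.2801] rot [-1.7996e+02  1.0000e-02  1.1348e+02] t 3.33 q [  8.1   8.3  88.8  -0.   83.  -15.3] w 0.0853 F [ 0.4 -0.4  0.2]
```

Request:
apply_moves([
  {"dp": [0.036,-0.027,0.027],"twist": -1.8,"hand": 0.085},
  {"dp": [0.072,-0.053,0.053],"twist": -1.8,"hand": 0.085},
  {"dp": [0.1074,-0.0796,0.08],"twist": -1.8,"hand": 0.085},
  {"dp": [0.1074,-0.0796,0.08],"twist": -1.8,"hand": 0.085},
  {"dp": [0.1074,-0.0796,0.08],"twist": -1.8,"hand": 0.085},
])

```text
time_s: 3.95
tool_pos: [0.4262, 0.2626, 0.2013]
tcp_rot: [179.9, 0.0, 115.3]
contact_force: [0.3, -0.2, 0.6]
width: 0.0848
```

```bash
python3 lw.py w2 tile_c; python3 -c "
from h import *
mv(.404,.308,.03,115.3)"
```

```text
dp [-0.105   0.0758 -0.0781] twist 1.27 | pos [0.4268 0.2626 0.2017] rot [1.7984e+02 4.0000e-02 1.1527e+02] t 4.0 q [ 18.    2.4 104.4  -0.   73.   -7.2] w 0.0849 F [-0.3  0.   1.1]
tile_c [(0.64, [324.0, 131.0], 5482)]
  -> [ 0.4049  0.3069 -1.1403] 0.072 -65.33
dp [ 0.051  -0.0019  0.1716] twist -0.04 | pos [0.427  0.2626 0.2017] rot [1.7984e+02 4.0000e-02 1.1526e+02] t 4.05 q [ 18.    2.4 104.4  -0.   73.   -7.2] w 0.0852 F [ 0.7 -0.  -0.3]
```

View pics/w2f.png

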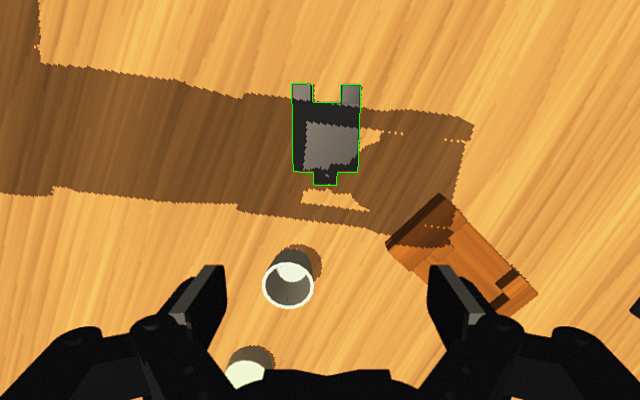

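Request:
apply_moves([
  {"dp": [0.0496,-0.0016,0.04],"twist": 0,"hand": 0.085},
  {"dp": [0.0496,-0.0016,0.09],"twist": 0,"hand": 0.085},
  {"dp": [0.0496,-0.0016,0.14],"twist": 0,"hand": 0.085},
  {"dp": [0.0496,-0.0016,0.17],"twist": 0,"hand": 0.085},
  {"dp": [0.0496,-0.0016,0.17],"twist": 0,"hand": 0.085},
])

```text
time_s: 4.68
tool_pos: [0.402, 0.3062, 0.0286]
tcp_rot: [-179.8, 0.0, 115.3]
contact_force: [-0.7, -0.3, 0.6]
width: 0.0847
```

```bash
python3 lw.py w3;python3 -c "
from h import *
mv(.4049,.3069,-0.002,115)"
```

```text
dp [-0.1551  0.0777 -0.2497] twist 1.3 | pos [0.4033 0.3069 0.0303] rot [-179.95    0.    115.3 ] t 4.72 q [ 23.8  18.2 109.3  -0.   52.6  -1.5] w 0.085 F [1.1 0.2 0.4]
dp [-0.0007  0.0015  0.0323] twist 0.3 | pos [0.4033 0.3069 0.0303] rot [-179.95    0.    115.3 ] t 4.72 q [ 23.8  18.2 109.3  -0.   52.6  -1.5] w 0.085 F [1.1 0.2 0.4]
```

View pics/w3f.png

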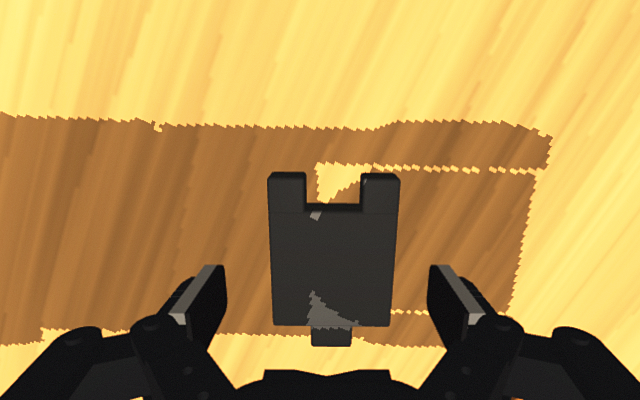

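Request:
apply_moves([
  {"dp": [-0.0005,0.0015,0.016],"twist": 0,"hand": 0.085},
  {"dp": [-0.0005,0.0015,0.027],"twist": 0,"hand": 0.085},
  {"dp": [-0.0005,0.0015,0.032],"twist": 0,"hand": 0.085},
  {"dp": [-0.0005,0.0015,0.032],"twist": 0,"hand": 0.085},
])

```text
time_s: 5.22
tool_pos: [0.4038, 0.3075, -0.002]
tcp_rot: [-180.0, -0.0, 115.4]
contact_force: [0.7, -0.5, 0.3]
width: 0.0854
```

Request:
apply_moves([
  {"dp": [0,0,0],"twist": 0,"hand": 0.05},
  {"dp": [0,0,0],"twist": 0,"hand": 0.05},
  {"dp": [0,0,0],"twist": 0,"hand": 0.05},
  {"dp": [0,0,0],"twist": 0,"hand": 0.05},
  {"dp": [0,0,0],"twist": 0,"hand": 0.05},
], grip_force=40)

```text
time_s: 5.85
tool_pos: [0.4044, 0.3078, -0.0011]
tcp_rot: [180.0, -0.0, 115.4]
contact_force: [-1.8, 0.6, 6.4]
width: 0.0607
```

Request:
apply_moves([
  {"dp": [0,0,0],"twist": 0,"hand": 0.05},
  {"dp": [0,0,0],"twist": 0,"hand": 0.05},
])

```text
time_s: 6.1
tool_pos: [0.4044, 0.3079, -0.0011]
tcp_rot: [180.0, -0.0, 115.4]
contact_force: [-1.1, 0.0, 7.1]
width: 0.0611
```

Request:
apply_moves([
  {"dp": [0,0,-0.01],"twist": 0,"hand": 0.05},
  {"dp": [0,0,-0.04],"twist": 0,"hand": 0.05},
  {"dp": [0,0,-0.08],"twist": 0,"hand": 0.05},
  {"dp": [0,0,-0.1],"twist": 0,"hand": 0.05},
  {"dp": [0,0,-0.1],"twist": 0,"hand": 0.05},
])

```text
time_s: 6.72
tool_pos: [0.4053, 0.3081, 0.1001]
tcp_rot: [179.8, 0.0, 115.4]
contact_force: [-0.2, -0.2, -1.9]
width: 0.0612
```

```bash
python3 lw.py w4;python3 -c "
from h import *
mv(.5972,.2373,0.1,161.4)"
```

```text
dp [-0.1555  0.0767 -0.1813] twist 1.39 | pos [0.4042 0.3077 0.0986] rot [179.94   0.   115.39] t 6.78 q [ 23.9  11.4 107.8  -0.   60.8  -1.5] w 0.0612 F [-0.1 -0.4 -2.9]
dp [-0.1463  0.1442 -0.0012] twist -46.01 | pos [0.4042 0.3077 0.0986] rot [179.94   0.   115.39] t 6.78 q [ 23.9  11.4 107.8  -0.   60.8  -1.5] w 0.0612 F [-0.1 -0.4 -2.9]
```

View pics/w4f.png

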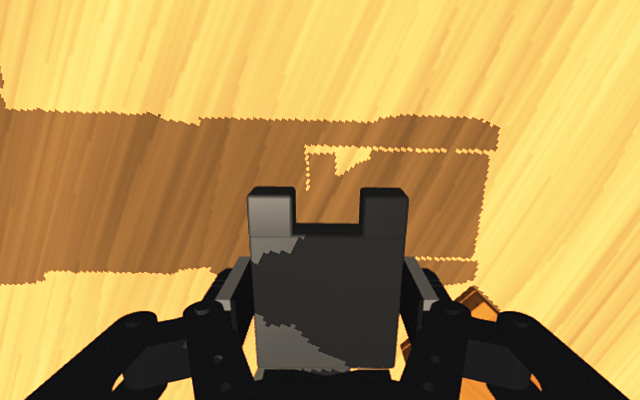

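```bash
cat > ov.py <<'E'
from h import *
import sys
w=vision.grab_frame("wrist"); s=sensors.state(); yw=np.radians(s["tcp_rot"][2]); t=s["tool_pos"]
r=models.trace(w,"tile_c"); m=r[0]["mask"].astype(float); print(r[0]["confidence"],m.sum())
m[:, :]=m
tx=np.array([np.cos(yw),np.sin(yw)]); ty=np.array([np.sin(yw),-np.cos(yw)])
rows=slice(0,258)  # above finger occlusion
def cost(v):
    a=sil(w,TILE,*(t[:2]+v[0]*tx+v[1]*ty),yw+np.pi+v[2],t[2]+v[3]); return np.abs(a-m)[rows].sum()/m[rows].sum()
for z in (-.003,.001,.004,.007):
    b=minimize(lambda u:cost([u[0],u[1],u[2],z]),[0,0,0],method='Nelder-Mead',options=dict(initial_simplex=np.array([[0,0,0],[.005,0,0],[0,.005,0],[0,0,.05]]))); print(z,b.x.round(4),b.fun)
c=w["color"].copy()
a=sil(w,TILE,*(t[:2]+b.x[0]*tx+b.x[1]*ty),yw+np.pi+b.x[2],t[2]+.001)
E
python3 ov.py
```

```text
0.95 25285.0
-0.003 [-0.0023  0.001  -0.0059] 0.05184572713512001
0.001 [-0.0014  0.0011 -0.0067] 0.028983034534652775
0.004 [-0.0005  0.001  -0.0093] 0.05314285464297276
0.007 [ 0.0003  0.001  -0.0051] 0.08801042951763481
```

Request:
apply_moves([
  {"dp": [-0.042,0.042,-0.005],"twist": -9.3,"hand": 0.05},
  {"dp": [-0.083,0.083,-0.01],"twist": -18.6,"hand": 0.05},
  {"dp": [-0.125,0.125,-0.015],"twist": -27.9,"hand": 0.05},
  {"dp": [-0.166,0.166,-0.02],"twist": -37.2,"hand": 0.05},
  {"dp": [-0.208,0.2075,-0.02],"twist": -46.4,"hand": 0.05},
])

```text
time_s: 7.5
tool_pos: [0.6816, 0.2077, 0.1164]
tcp_rot: [-180.0, -0.1, 162.1]
contact_force: [-0.0, -0.4, -2.1]
width: 0.0609
```

Request:
apply_moves([
  {"dp": [0,0,0],"twist": 0,"hand": 0.05},
  {"dp": [0,0,0],"twist": 0,"hand": 0.05},
])

```text
time_s: 7.75
tool_pos: [0.6792, 0.2084, 0.1156]
tcp_rot: [-179.9, -0.2, 161.7]
contact_force: [-0.6, -0.2, -2.9]
width: 0.0606
```

```bash
python3 lw.py w5 board;python3 -c "
from h import *
mv(.5956,.2368,0.1,161.8)"
```

```text
dp [ 0.1297 -0.0522 -0.1632] twist 47.76 | pos [0.6789 0.2089 0.1163] rot [-179.92   -0.2   161.76] t 7.8 q [  7.6  33.3  75.1   0.   71.7 -64.2] w 0.0609 F [-0.5 -0.1 -2.6]
board [(0.97, [329.0, 92.0], 21929)]
  -> [ 0.5956  0.238  -0.3208] 0.032 -18.38
dp [0.0877 0.0001 0.0172] twist 0.01 | pos [0.679  0.2093 0.117 ] rot [-1.7994e+02 -1.5000e-01  1.6181e+02] t 7.85 q [  7.6  33.3  75.2   0.   71.7 -64.2] w 0.061 F [ 0.5 -0.4 -2.5]
```

View pics/w5f.png

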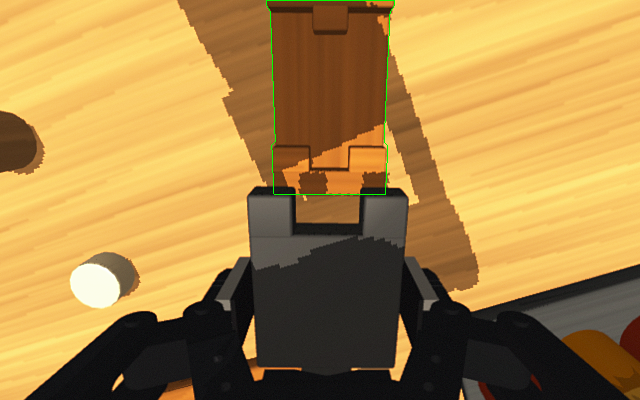

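```bash
python3 - <<'E'
from h import *
w=vision.grab_frame("wrist"); save(w,'w6.png')
cv2.imwrite('pics/w6z.png',cv2.resize(w["color"][0:200,255:405,::-1],None,fx=3.5,fy=3,interpolation=cv2.INTER_CUBIC))
print(sensors.state()["tool_pos"])
for X,Y,Z in [(.0425,.0135,.024),(.0425,-.0135,.024),(.0585,.0135,.024),(.0585,-.0135,.024),(.0425,.039,.024),(.0425,-.039,.024),(-.0295,.011,.024),(-.0295,-.011,.024),(-.0425,.039,.024)]:
    a=np.radians(-18.4); print((X,Y),proj(w,[[.5956+X*np.cos(a)-Y*np.sin(a),.238+X*np.sin(a)+Y*np.cos(a),Z]]).round(1))
E
```

```text
[0.67919962 0.20948593 0.11761821]
(0.0425, 0.0135) [[348. 145.]]
(0.0425, -0.0135) [[308.2 144.9]]
(0.0585, 0.0135) [[347.5 168.4]]
(0.0585, -0.0135) [[308.4 168.2]]
(0.0425, 0.039) [[385.6 145.2]]
(0.0425, -0.039) [[270.6 144.7]]
(-0.0295, 0.011) [[346.4  28.3]]
(-0.0295, -0.011) [[311.   28.2]]
(-0.0425, 0.039) [[392.6   5.4]]
```

View pics/w6z.png

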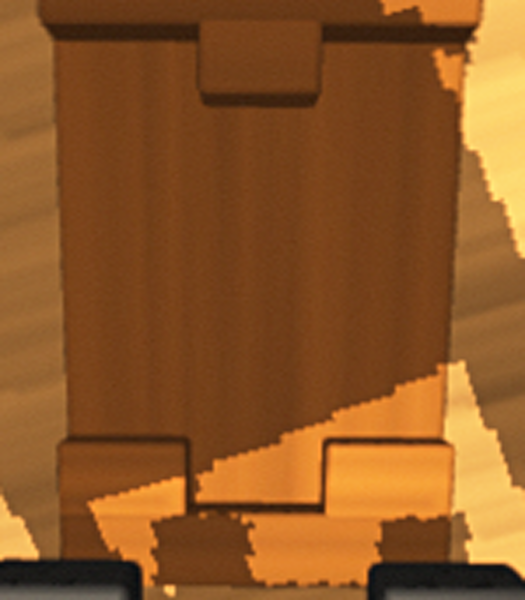

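```bash
cat >> h.py <<'E'
def avg(n=8):
    T=[];Y=[]
    for i in range(n):
        vision.grab_frame("side"); s=sensors.state(); T.append(s["tool_pos"]);Y.append(s["tcp_rot"][2]%360)
    return np.mean(T,0),np.mean(Y),np.std(T,0)
def mva(x,y,z,yaw,n=8):
    t,cy,sd=avg(n); a=np.radians(cy); d=np.array([x,y,z])-t; dy=(yaw-cy+180)%360-180
    print("AVG pos",t.round(4),"yaw",round(cy,2),"sd",sd.round(4),"dp",[round(d[0]*np.cos(a)+d[1]*np.sin(a),4),round(d[0]*np.sin(a)-d[1]*np.cos(a),4),round(-d[2],4)],"twist",round(-dy,2))
E
python3 -c "
from h import *
mva(.5955,.237,.06,161.9)"
```

```text
AVG pos [0.6802 0.2092 0.1186] yaw 161.82 sd [0.0004 0.0003 0.0002] dp [np.float64(0.0892), np.float64(-0.0), np.float64(0.0586)] twist -0.08
```

Request:
apply_moves([
  {"dp": [0.045,0,0.02],"twist": 0,"hand": 0.05},
  {"dp": [0.0892,0,0.04],"twist": 0,"hand": 0.05},
  {"dp": [0.0892,0,0.07],"twist": 0,"hand": 0.05},
  {"dp": [0.0892,0,0.083],"twist": 0,"hand": 0.05},
  {"dp": [0.0892,0,0.083],"twist": 0,"hand": 0.05},
])

```text
time_s: 8.93
tool_pos: [0.596, 0.2362, 0.0346]
tcp_rot: [-180.0, -0.1, 161.8]
contact_force: [0.2, -0.0, -1.0]
width: 0.0607
```

```bash
python3 -c "
from h import *
mva(.5955,.237,.009,161.9)
w=vision.grab_frame('wrist');save(w,'w7.png')
sc=vision.grab_frame('scene'); sd=vision.grab_frame('side')
a=cv2.resize(sc['color'][140:220,350:440,::-1],None,fx=4.4,fy=4.4,interpolation=cv2.INTER_CUBIC)
b=cv2.resize(sd['color'][110:190,280:370,::-1],None,fx=4.4,fy=4.4,interpolation=cv2.INTER_CUBIC)
cv2.imwrite('pics/sb7.png',np.hstack([a,b]))
"
```

```text
AVG pos [0.5971 0.2365 0.0363] yaw 161.76 sd [0.0003 0.0001 0.0003] dp [np.float64(0.0017), np.float64(0.0), np.float64(0.0273)] twist -0.14
```

View pics/w7.png

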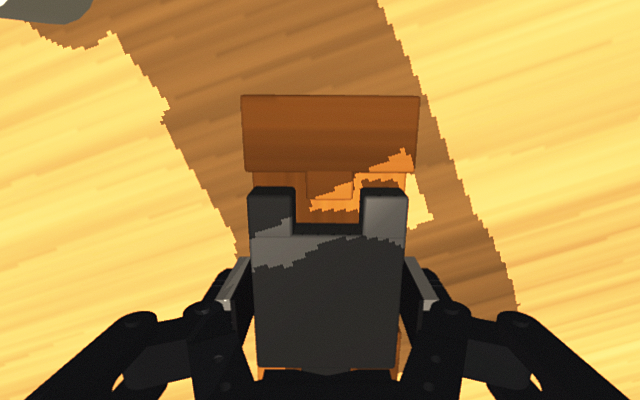

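View pics/sb7.png

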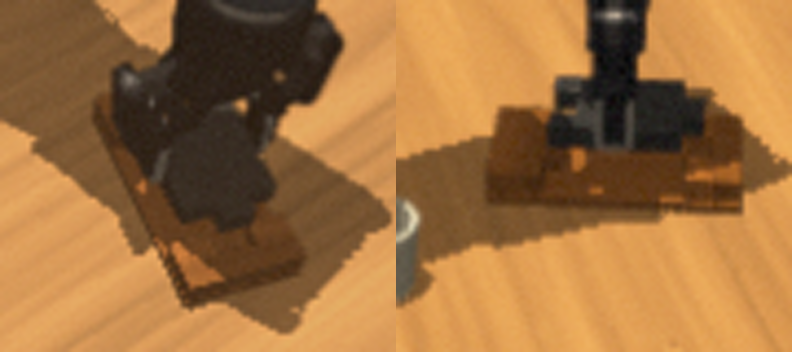

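```bash
python3 - <<'E'
from h import *
w=vision.grab_frame("wrist")
cv2.imwrite('pics/w8z.png',cv2.resize(w["color"][85:245,235:425,::-1],None,fx=4,fy=3.7,interpolation=cv2.INTER_CUBIC))
a=np.radians(-18.5)
for X,Y,Z in [(-.0425,.039,.024),(-.0425,-.039,.024),(-.0765,.039,.024),(-.0765,-.039,.024),(-.0295,.011,.024),(-.0295,-.011,.024),(-.0425,.039,.008),(-.0425,-.039,.008)]:
    u=proj(w,[[.5971+X*np.cos(a)-Y*np.sin(a),.2375+X*np.sin(a)+Y*np.cos(a),Z]])[0];print((X,Y,Z),u.round(1),"zoom",((u-[235,85])*[4,3.7]).round(0))
E
python3 ov.py
```

```text
(-0.0425, 0.039, 0.024) [415.4 174.4] zoom [721. 331.]
(-0.0425, -0.039, 0.024) [243.7 173.4] zoom [ 35. 327.]
(-0.0765, 0.039, 0.024) [421.5  96.1] zoom [746.  41.]
(-0.0765, -0.039, 0.024) [238.8  95. ] zoom [15. 37.]
(-0.0295, 0.011, 0.024) [353.  201.5] zoom [472. 431.]
(-0.0295, -0.011, 0.024) [305.7 201.3] zoom [283. 430.]
(-0.0425, 0.039, 0.008) [407.4 168. ] zoom [690. 307.]
(-0.0425, -0.039, 0.008) [251.  167.1] zoom [ 64. 304.]
0.87 25475.0
-0.003 [-0.0021  0.0001 -0.0098] 0.03897860432577392
0.001 [-0.0011  0.     -0.0106] 0.03211575126692016
0.004 [-0.0003 -0.0001 -0.0124] 0.06270148187014041
0.007 [ 0.0005 -0.0001 -0.0146] 0.10129445016636762
```

View pics/w8z.png

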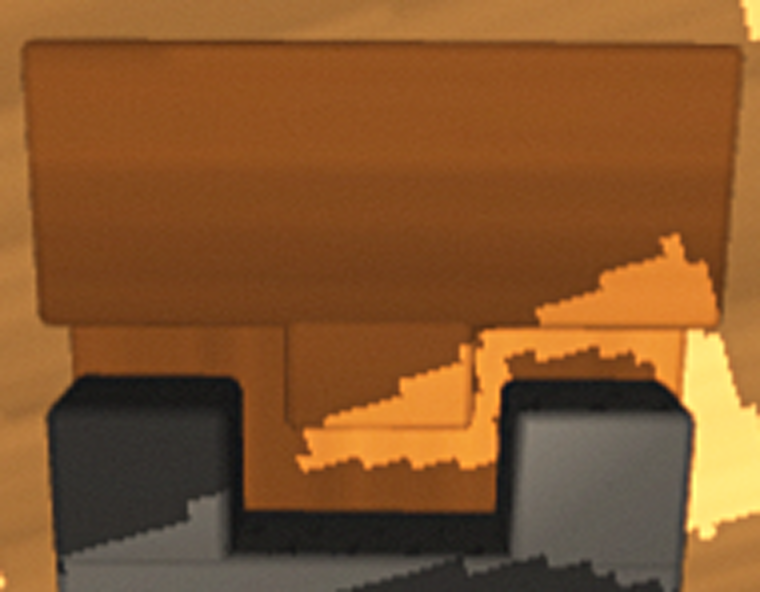

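Request:
apply_moves([
  {"dp": [0.0014,0.0009,0.005],"twist": -0.3,"hand": 0.05},
  {"dp": [0.0014,0.0009,0.012],"twist": -0.3,"hand": 0.05},
  {"dp": [0.0014,0.0009,0.018],"twist": -0.3,"hand": 0.05},
  {"dp": [0.0014,0.0009,0.021],"twist": -0.3,"hand": 0.05},
  {"dp": [0.0014,0.0009,0.021],"twist": -0.3,"hand": 0.05},
])

```text
time_s: 10.25
tool_pos: [0.5947, 0.2377, 0.0138]
tcp_rot: [-180.0, -0.0, 162.1]
contact_force: [-0.4, -0.1, -1.7]
width: 0.0607
```

Request:
apply_moves([
  {"dp": [0,0,0.003],"twist": 0,"hand": 0.05},
  {"dp": [0,0,0.005],"twist": 0,"hand": 0.05},
  {"dp": [0,0,0.007],"twist": 0,"hand": 0.05},
  {"dp": [0,0,0.008],"twist": 0,"hand": 0.05},
  {"dp": [0,0,0.008],"twist": 0,"hand": 0.05},
])

```text
time_s: 10.88
tool_pos: [0.595, 0.2378, 0.0069]
tcp_rot: [-180.0, 0.0, 162.1]
contact_force: [-3.2, -1.8, 4.3]
width: 0.0606
```

```bash
python3 -c "
from h import *
mva(.5955,.237,.007,161.9)
w=vision.grab_frame('wrist');save(w,'w9.png')"
python3 ov.py
```

```text
AVG pos [0.595  0.2378 0.0069] yaw 162.09 sd [0. 0. 0.] dp [np.float64(-0.0007), np.float64(-0.0006), np.float64(-0.0001)] twist 0.19
0.78 24669.0
-0.003 [-0.004  -0.0001 -0.0113] 0.05105242478670857
0.001 [-0.003  -0.0001 -0.0172] 0.06563716135309086
0.004 [-0.0024 -0.0002 -0.0144] 0.09157639200718456
0.007 [-0.0011  0.0006  0.0146] 0.13237211869480617
```

View pics/w9.png

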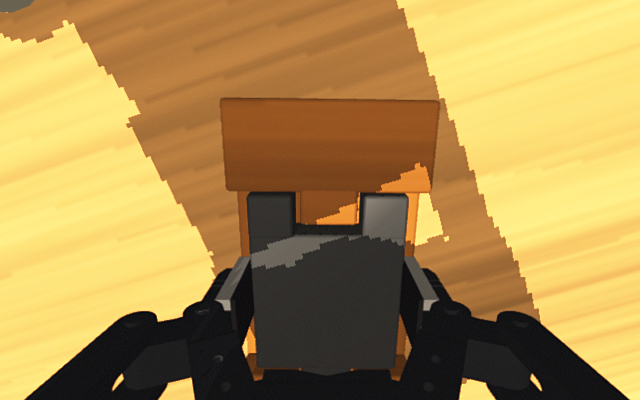

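Request:
apply_moves([
  {"dp": [0,0,0],"twist": 0,"hand": 0.07},
  {"dp": [0,0,0],"twist": 0,"hand": 0.082},
  {"dp": [0,0,0],"twist": 0,"hand": 0.085},
  {"dp": [0,0,0],"twist": 0,"hand": 0.085},
])

```text
time_s: 11.92
tool_pos: [0.595, 0.2378, 0.0062]
tcp_rot: [180.0, -0.0, 162.1]
contact_force: [-0.4, 0.4, 0.5]
width: 0.0851
```

Request:
apply_moves([
  {"dp": [0,0,-0.02],"twist": 0,"hand": 0.085},
  {"dp": [0,0,-0.06],"twist": 0,"hand": 0.085},
  {"dp": [0,0,-0.11],"twist": 0,"hand": 0.085},
  {"dp": [-0.04,0,-0.16],"twist": 0,"hand": 0.085},
  {"dp": [-0.08,0,-0.2],"twist": 0,"hand": 0.085},
])

```text
time_s: 12.55
tool_pos: [0.6722, 0.2135, 0.211]
tcp_rot: [179.9, 0.2, 162.1]
contact_force: [0.5, -0.2, 0.2]
width: 0.0851
```

```bash
python3 - <<'E'
from h import *
w=vision.grab_frame('wrist');w=vision.grab_frame('wrist');save(w,'w10.png')
r=models.trace(w,"tile_c");print(r[0]["confidence"],r[0]["position"])
b=fit([(w,r[0]["mask"].astype(float))],TILE,(.597,.2375),(-.32,),z=.008);print(b.x.round(4),b.fun,np.degrees(b.x[2]))
r=models.trace(w,"board");print(r[0]["confidence"],r[0]["position"]) if r else 0
if r: b=fit([(w,((r[0]["mask"])).astype(float))],BOARD,(.597,.2375),(-.32,));print(b.x.round(4),b.fun)
mva(.4035,-.3084,.25,0,4)
E
```

```text
0.72 [325.2, 87.3]
[ 0.5963  0.2378 -0.3244] 0.07464957057203045 -18.58599930333936
0.79 [326.8, 50.5]
[ 0.5958  0.238  -0.3227] 0.8324783551455781
AVG pos [0.6698 0.2134 0.2054] yaw 162.1 sd [0.0005 0.0001 0.0008] dp [np.float64(0.093), np.float64(-0.5784), np.float64(-0.0446)] twist 162.1
```

View pics/w10.png

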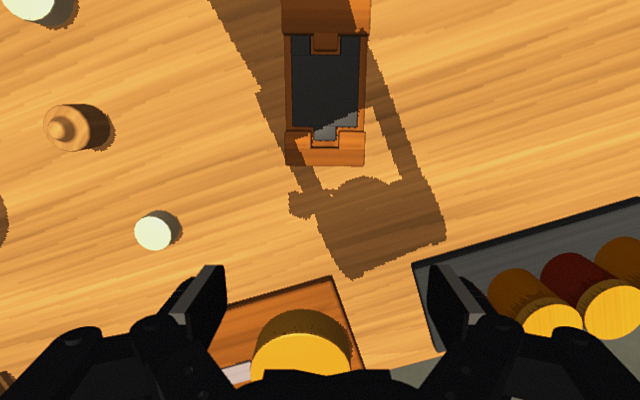

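Request:
apply_moves([
  {"dp": [0.007,-0.058,0],"twist": 0,"hand": 0.085},
  {"dp": [0.014,-0.116,0],"twist": 0,"hand": 0.085},
  {"dp": [0.021,-0.174,0],"twist": 0,"hand": 0.085},
  {"dp": [0.028,-0.232,0],"twist": 0,"hand": 0.085},
  {"dp": [0.035,-0.29,0],"twist": 0,"hand": 0.085},
])

```text
time_s: 13.58
tool_pos: [0.5466, -0.0527, 0.2054]
tcp_rot: [-180.0, -0.1, 162.1]
contact_force: [1.4, -0.9, 1.0]
width: 0.0848
```

Request:
apply_moves([
  {"dp": [0.007,-0.058,0],"twist": 10,"hand": 0.085},
  {"dp": [0.014,-0.116,0],"twist": 20,"hand": 0.085},
  {"dp": [0.021,-0.174,0],"twist": 30,"hand": 0.085},
  {"dp": [0.028,-0.232,0],"twist": 40,"hand": 0.085},
  {"dp": [0.035,-0.29,0],"twist": 50,"hand": 0.085},
])

```text
time_s: 14.2
tool_pos: [0.4246, -0.3175, 0.2055]
tcp_rot: [-180.0, -0.1, 111.8]
contact_force: [0.6, -1.2, 0.9]
width: 0.085
```

```bash
python3 -c "
from h import *
mv(.4035,-.358,.2,90)"
```

```text
dp [-0.0297 -0.0346  0.0055] twist 21.8 | pos [ 0.4246 -0.3175  0.2055] rot [-1.7998e+02 -9.0000e-02  1.1180e+02] t 14.2 q [-49.6   6.1 100.    0.   74.  -71.4] w 0.085 F [ 0.6 -1.2  0.9]
```

Request:
apply_moves([
  {"dp": [-0.015,-0.017,0.005],"twist": 10,"hand": 0.085},
  {"dp": [-0.03,-0.035,0.005],"twist": 20,"hand": 0.085},
  {"dp": [-0.03,-0.035,0.005],"twist": 21.8,"hand": 0.085},
  {"dp": [-0.03,-0.035,0.005],"twist": 21.8,"hand": 0.085},
])

```text
time_s: 14.7
tool_pos: [0.4049, -0.3569, 0.2007]
tcp_rot: [-180.0, -0.1, 90.4]
contact_force: [-0.2, 0.4, 0.2]
width: 0.0854
```

```bash
python3 lw.py w11 large_c;python3 -c "
from h import *
mva(.4035,-.308,.2,90,4)"
```

```text
dp [ 0.5558  0.1393 -0.0786] twist -23.53 | pos [ 0.4052 -0.3569  0.2009] rot [-1.7998e+02 -6.0000e-02  9.0470e+01] t 14.75 q [-54.    7.6  98.9   0.   73.6 -54.5] w 0.0849 F [-0.6  0.9 -0.2]
large_c [(0.63, [325.0, 129.0], 3923)]
  -> [ 0.4034 -0.308 ] 0.086 
AVG pos [ 0.4053 -0.3573  0.2013] yaw 90.42 sd [0.     0.0002 0.0001] dp [np.float64(0.0493), np.float64(-0.0015), np.float64(0.0013)] twist 0.42
```

View pics/w11f.png

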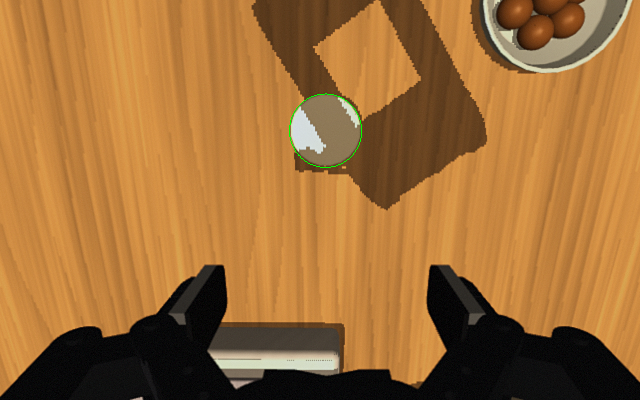

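Request:
apply_moves([
  {"dp": [0.049,-0.0015,0.05],"twist": 0.4,"hand": 0.085},
  {"dp": [0.049,-0.0015,0.1],"twist": 0.4,"hand": 0.085},
  {"dp": [0.049,-0.0015,0.15],"twist": 0.4,"hand": 0.085},
  {"dp": [0.049,-0.0015,0.155],"twist": 0.4,"hand": 0.085},
  {"dp": [0.049,-0.0015,0.155],"twist": 0.4,"hand": 0.085},
])

```text
time_s: 15.62
tool_pos: [0.4038, -0.3098, 0.0474]
tcp_rot: [180.0, 0.0, 89.9]
contact_force: [-0.2, -0.1, 0.6]
width: 0.0852
```

```bash
python3 lw.py w12;python3 -c "
from h import *
mva(.4034,-.308,.001,90,4)"
```

```text
dp [ 0.5102  0.1352 -0.2327] twist -24.1 | pos [ 0.4043 -0.3105  0.0483] rot [1.7988e+02 1.4000e-01 8.9900e+01] t 15.68 q [-50.9  16.4 108.8  -0.   54.6 -50.8] w 0.085 F [-0.7 -0.3  0.8]
AVG pos [ 0.4043 -0.3106  0.0485] yaw 89.88 sd [0.0002 0.0002 0.0002] dp [np.float64(0.0026), np.float64(-0.0009), np.float64(0.0475)] twist -0.12
```

View pics/w12f.png

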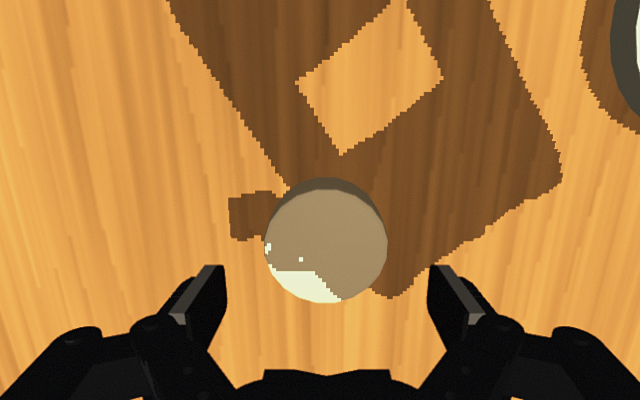

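Request:
apply_moves([
  {"dp": [0.002,-0.0009,0.025],"twist": 0,"hand": 0.085},
  {"dp": [0.002,-0.0009,0.042],"twist": 0,"hand": 0.085},
  {"dp": [0.002,-0.0009,0.047],"twist": 0,"hand": 0.085},
  {"dp": [0.002,-0.0009,0.047],"twist": 0,"hand": 0.085},
])

```text
time_s: 16.38
tool_pos: [0.4023, -0.3072, -0.0008]
tcp_rot: [-180.0, -0.0, 89.9]
contact_force: [-0.5, -0.2, 0.3]
width: 0.0852
```

Request:
apply_moves([
  {"dp": [0,0,0],"twist": 0,"hand": 0.055},
  {"dp": [0,0,0],"twist": 0,"hand": 0.055},
  {"dp": [0,0,0],"twist": 0,"hand": 0.055},
  {"dp": [0,0,0],"twist": 0,"hand": 0.055},
  {"dp": [0,0,0],"twist": 0,"hand": 0.055},
], grip_force=30)

```text
time_s: 17.0
tool_pos: [0.4027, -0.3077, 0.0004]
tcp_rot: [180.0, 0.1, 89.9]
contact_force: [-0.6, 1.4, 4.9]
width: 0.0629
```

```bash
python3 -c "
from h import *
mva(.4034,-.308,.001,90,4); mv(.5967,.2377,.1,90)"
```

```text
AVG pos [ 4.027e-01 -3.077e-01  3.000e-04] yaw 89.89 sd [0. 0. 0.] dp [np.float64(-0.0003), np.float64(0.0007), np.float64(-0.0007)] twist -0.11
dp [ 0.5456  0.193  -0.1001] twist -0.11 | pos [ 4.027e-01 -3.077e-01  3.000e-04] rot [1.7995e+02 7.0000e-02 8.9890e+01] t 17.2 q [-50.8  21.4 109.5  -0.   48.9 -50.7] w 0.0631 F [-1.2  1.4  5.7]
```

Request:
apply_moves([
  {"dp": [0,0,-0.01],"twist": 0,"hand": 0.055},
  {"dp": [0,0,-0.04],"twist": 0,"hand": 0.055},
  {"dp": [0,0,-0.09],"twist": 0,"hand": 0.055},
  {"dp": [0.02,0.007,-0.13],"twist": 0,"hand": 0.055},
  {"dp": [0.07,0.025,-0.13],"twist": 0,"hand": 0.055},
])

```text
time_s: 17.82
tool_pos: [0.4298, -0.2401, 0.1341]
tcp_rot: [179.6, 0.4, 89.7]
contact_force: [0.7, 0.5, -1.5]
width: 0.0633
```

Request:
apply_moves([
  {"dp": [0.05,0.018,0],"twist": 0,"hand": 0.055},
  {"dp": [0.1,0.036,0],"twist": 0,"hand": 0.055},
  {"dp": [0.15,0.054,0],"twist": 0,"hand": 0.055},
  {"dp": [0.2,0.072,0],"twist": 0,"hand": 0.055},
  {"dp": [0.25,0.09,0],"twist": 0,"hand": 0.055},
])

```text
time_s: 18.45
tool_pos: [0.5184, 0.0144, 0.1301]
tcp_rot: [179.9, 0.0, 89.9]
contact_force: [0.9, -0.8, -1.5]
width: 0.0631
```

```bash
python3 lw.py w13;python3 -c "
from h import *
mv(.5967,.2377,.1,90)"
```

```text
dp [ 0.1807  0.0208 -0.149 ] twist -23.97 | pos [0.5197 0.0198 0.1303] rot [179.85  -0.19  90.03] t 18.5 q [-11.   10.  105.1   0.2  64.8 -11.2] w 0.0628 F [-1.2  3.7 -0.1]
dp [0.2177 0.0771 0.0313] twist 0.03 | pos [0.5197 0.0198 0.1303] rot [179.85  -0.19  90.03] t 18.5 q [-11.   10.  105.1   0.2  64.8 -11.2] w 0.0628 F [-1.2  3.7 -0.1]
```

View pics/w13f.png

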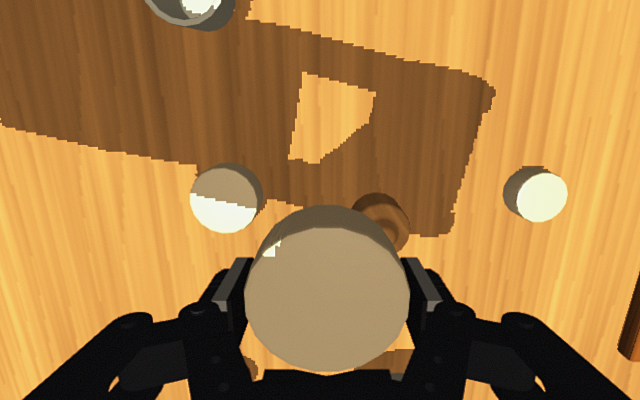

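Wheel is held straight. On to above the board, stopping 80 mm short for a look.

Request:
apply_moves([
  {"dp": [0.045,0.03,0],"twist": 0,"hand": 0.055},
  {"dp": [0.09,0.06,0],"twist": 0,"hand": 0.055},
  {"dp": [0.135,0.076,0],"twist": 0,"hand": 0.055},
  {"dp": [0.135,0.076,0],"twist": 0,"hand": 0.055},
  {"dp": [0.135,0.076,0],"twist": 0,"hand": 0.055},
])

```text
time_s: 19.12
tool_pos: [0.5938, 0.1474, 0.1293]
tcp_rot: [-180.0, 0.0, 89.9]
contact_force: [-0.4, -0.5, -0.6]
width: 0.0633
```

```bash
cat > ob.py <<'E'
from h import *
import sys
# board/tile corner overlay in wrist view
w=vision.grab_frame('wrist'); t,cy,_=avg(6); bx,by,a=.5971,.2375,np.radians(-18.5)
w=vision.grab_frame('wrist'); save(w,sys.argv[1]+'.png')
def P(X,Y,Z,c=(bx,by)): return proj(w,[[c[0]+X*np.cos(a)-Y*np.sin(a),c[1]+X*np.sin(a)+Y*np.cos(a),Z]])[0]
def line(L,Z,col,c=(bx,by)):
    for i in range(len(L)): cv2.line(w["color"],*[tuple(int(round(v*8)) for v in P(*q,Z,c)) for q in (L[i],L[(i+1)%len(L)])],col,1,cv2.LINE_AA,3)
line(rect(-.0765,-.0425,-.039,.039),.024,(0,255,0)); line(rect(.0425,.0765,-.039,.039),.024,(0,255,0))
tc=(.5967,.2377)
line([(-.04,-.031),(-.04,-.0135),(-.024,-.0135),(-.024,.0135),(-.04,.0135),(-.04,.031),(.04,.031),(.04,.011),(.053,.011),(.053,-.011),(.04,-.011),(.04,-.031)],.024,(255,0,0),tc)
save(w,sys.argv[1]+'o.png')
mva(tc[0],tc[1],.1,90,4)
E
python3 ob.py w14
```

```text
AVG pos [0.5942 0.1472 0.1294] yaw 89.86 sd [0.     0.0001 0.    ] dp [np.float64(0.0905), np.float64(0.0023), np.float64(0.0294)] twist -0.14
```

View pics/w14o.png

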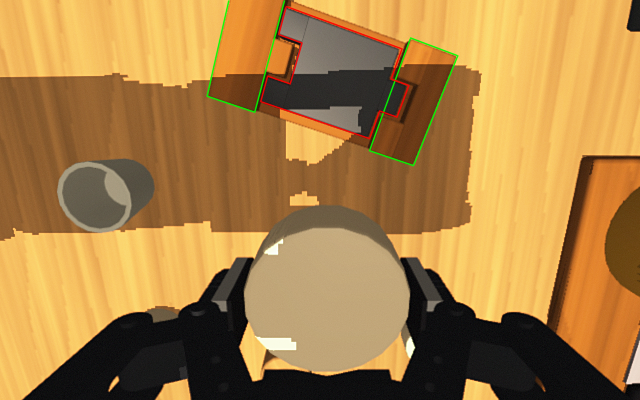

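Request:
apply_moves([
  {"dp": [0.045,0.0015,0],"twist": 0,"hand": 0.055},
  {"dp": [0.0905,0.0023,0.02],"twist": 0,"hand": 0.055},
  {"dp": [0.0905,0.0023,0.06],"twist": 0,"hand": 0.055},
  {"dp": [0.0905,0.0023,0.092],"twist": 0,"hand": 0.055},
  {"dp": [0.0905,0.0023,0.097],"twist": 0,"hand": 0.055},
])

```text
time_s: 20.35
tool_pos: [0.5943, 0.2377, 0.0294]
tcp_rot: [-179.7, 0.1, 89.9]
contact_force: [-0.1, 0.1, -0.3]
width: 0.0629
```

```bash
python3 -c "
from h import *
mva(.5967,.2377,.0243,90,6)"
```

```text
AVG pos [0.5973 0.238  0.0331] yaw 89.87 sd [0.001  0.0001 0.0014] dp [np.float64(-0.0003), np.float64(-0.0006), np.float64(0.0088)] twist -0.13
```

Request:
apply_moves([
  {"dp": [0,-0.0005,0.004],"twist": 0,"hand": 0.055},
  {"dp": [0,-0.0005,0.007],"twist": 0,"hand": 0.055},
  {"dp": [0,-0.0005,0.009],"twist": 0,"hand": 0.055},
  {"dp": [0,-0.0005,0.009],"twist": 0,"hand": 0.055},
])

```text
time_s: 21.15
tool_pos: [0.5962, 0.238, 0.0244]
tcp_rot: [-180.0, 0.0, 89.9]
contact_force: [-4.7, -1.4, 8.0]
width: 0.0631
```

```bash
python3 -c "
from h import *
mva(.5967,.2377,.0243,90,4);mv(.5967,.2377,.0243,90)"
```

```text
AVG pos [0.5962 0.238  0.0244] yaw 89.89 sd [0. 0. 0.] dp [np.float64(-0.0003), np.float64(0.0005), np.float64(0.0001)] twist -0.11
dp [-0.0003  0.0005  0.0001] twist -0.1 | pos [0.5962 0.238  0.0244] rot [-1.7999e+02  1.0000e-02  8.9900e+01] t 21.35 q [11.2 32.5 88.7 -0.  58.8 11.3] w 0.0631 F [-4.3 -0.8  7.5]
```

Contact at the expected height. Release, back up.

Request:
apply_moves([
  {"dp": [0,0,0],"twist": 0,"hand": 0.07},
  {"dp": [0,0,0],"twist": 0,"hand": 0.08},
  {"dp": [0,0,0],"twist": 0,"hand": 0.085},
  {"dp": [0,0,0],"twist": 0,"hand": 0.085},
])

```text
time_s: 21.85
tool_pos: [0.5961, 0.238, 0.0231]
tcp_rot: [-180.0, 0.0, 89.9]
contact_force: [-0.7, 0.4, 0.1]
width: 0.0851
```

Request:
apply_moves([
  {"dp": [0,0,-0.02],"twist": 0,"hand": 0.085},
  {"dp": [0,0,-0.06],"twist": 0,"hand": 0.085},
  {"dp": [0,0,-0.11],"twist": 0,"hand": 0.085},
  {"dp": [-0.05,0,-0.16],"twist": 0,"hand": 0.085},
  {"dp": [-0.1,0,-0.18],"twist": 0,"hand": 0.085},
])

```text
time_s: 22.48
tool_pos: [0.5973, 0.138, 0.2082]
tcp_rot: [179.6, -0.0, 90.0]
contact_force: [1.4, 0.5, -0.2]
width: 0.0849
```

```bash
cat > fw.py <<'E'
from h import *
import sys
for i in range(3): w=vision.grab_frame('wrist')
n,d,h,z,x,y=sys.argv[2],*map(float,sys.argv[3:8])
r=models.trace(w,n)
print([(round(q["confidence"],2),np.round(q["position"]).tolist(),int(q["mask"].sum())) for q in r[:3]])
if r:
    b=fit([(w,r[0]["mask"].astype(float))],cyl(d,h),(x,y),(0,),z=z,fixyaw=True);print('fit',b.x.round(4),round(b.fun,3))
    cn,_=cv2.findContours((sil(w,cyl(d,h),*b.x,0,z)>.5).astype(np.uint8),cv2.RETR_EXTERNAL,cv2.CHAIN_APPROX_NONE); cv2.drawContours(w["color"],cn,-1,(0,255,0),1)
save(w,sys.argv[1]+'.png')
mva(.441,.0165,.2,90,3)
E
python3 fw.py w15 large_c .064 .03 .024 .597 .238
```

```text
[(0.71, [321.0, 58.0], 5215)]
fit [0.5962 0.2375] 0.053
AVG pos [0.5956 0.1386 0.2034] yaw 89.89 sd [0.0003 0.0004 0.0006] dp [np.float64(-0.1224), np.float64(-0.1544), np.float64(0.0034)] twist -0.11
```

View pics/w15.png

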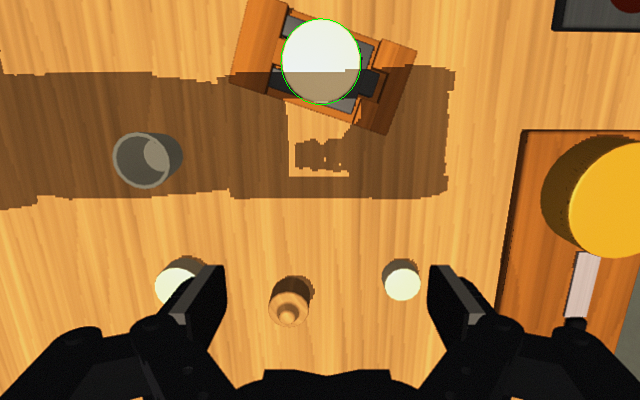

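Request:
apply_moves([
  {"dp": [-0.043,-0.0385,0],"twist": 0,"hand": 0.085},
  {"dp": [-0.086,-0.077,0],"twist": 0,"hand": 0.085},
  {"dp": [-0.129,-0.116,0],"twist": 0,"hand": 0.085},
  {"dp": [-0.172,-0.1545,0],"twist": 0,"hand": 0.085},
  {"dp": [-0.172,-0.1545,0],"twist": 0,"hand": 0.085},
])

```text
time_s: 23.45
tool_pos: [0.4389, -0.0346, 0.2024]
tcp_rot: [-179.9, -0.0, 89.7]
contact_force: [0.9, 0.6, -0.3]
width: 0.0849
```

```bash
python3 fw.py w16 medium_c .052 .026 0 .441 .0165
```

```text
[(0.75, [325.0, 128.0], 2423)]
fit [0.4414 0.0164] 0.129
AVG pos [ 0.4417 -0.0326  0.2031] yaw 90.01 sd [0.0001 0.     0.    ] dp [np.float64(0.0491), np.float64(-0.0006), np.float64(0.0031)] twist 0.01
```

View pics/w16.png

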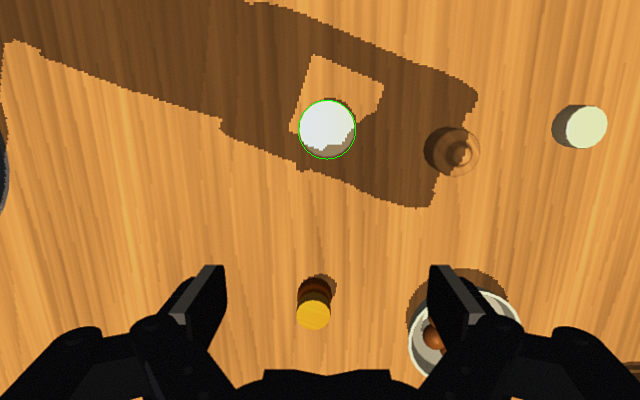

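Request:
apply_moves([
  {"dp": [0.049,-0.0003,0.05],"twist": 0,"hand": 0.085},
  {"dp": [0.049,-0.0003,0.1],"twist": 0,"hand": 0.085},
  {"dp": [0.049,-0.0003,0.14],"twist": 0,"hand": 0.085},
  {"dp": [0.049,-0.0003,0.15],"twist": 0,"hand": 0.085},
  {"dp": [0.049,-0.0003,0.15],"twist": 0,"hand": 0.085},
])

```text
time_s: 24.42
tool_pos: [0.4412, 0.0155, 0.0535]
tcp_rot: [-180.0, -0.0, 89.9]
contact_force: [0.7, 0.4, 0.4]
width: 0.0853
```

```bash
python3 lw.py w17;python3 -c "
from h import *
mva(.4414,.0164,.002,90,4)"
```

```text
dp [ 0.1849  0.098  -0.2256] twist -24.1 | pos [0.442  0.0152 0.0544] rot [1.7992e+02 2.0000e-02 8.9900e+01] t 24.48 q [-13.5   8.2 118.2   0.   53.6 -13.4] w 0.0848 F [-0.6 -0.3  0.4]
AVG pos [0.4424 0.015  0.0549] yaw 89.88 sd [0.0001 0.     0.0001] dp [np.float64(0.0014), np.float64(-0.001), np.float64(0.0529)] twist -0.12
```

View pics/w17f.png

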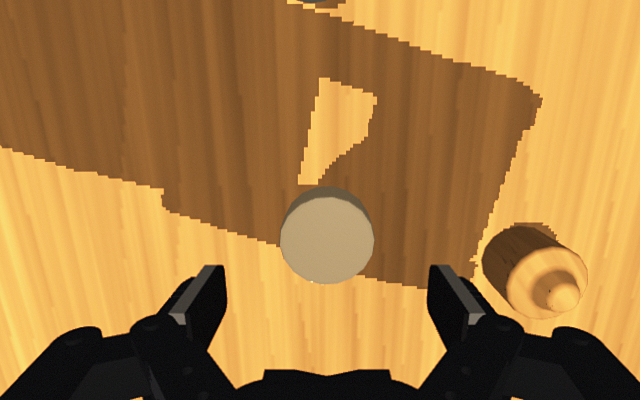

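Request:
apply_moves([
  {"dp": [0.0014,-0.0008,0.025],"twist": 0,"hand": 0.085},
  {"dp": [0.0014,-0.0008,0.045],"twist": 0,"hand": 0.085},
  {"dp": [0.0014,-0.0008,0.053],"twist": 0,"hand": 0.085},
  {"dp": [0.0014,-0.0008,0.053],"twist": 0,"hand": 0.085},
  {"dp": [0.0014,-0.0008,0.053],"twist": 0,"hand": 0.085},
])

```text
time_s: 25.3
tool_pos: [0.4409, 0.0165, 0.0011]
tcp_rot: [179.9, 0.0, 89.9]
contact_force: [-1.2, 0.5, 0.2]
width: 0.0854
```

Request:
apply_moves([
  {"dp": [0,0,0],"twist": 0,"hand": 0.044},
  {"dp": [0,0,0],"twist": 0,"hand": 0.044},
  {"dp": [0,0,0],"twist": 0,"hand": 0.044},
  {"dp": [0,0,0],"twist": 0,"hand": 0.044},
  {"dp": [0,0,0],"twist": 0,"hand": 0.044},
], grip_force=25)

```text
time_s: 25.92
tool_pos: [0.4405, 0.0166, 0.001]
tcp_rot: [180.0, 0.0, 89.9]
contact_force: [-1.0, 0.4, 6.1]
width: 0.0509
```

Request:
apply_moves([
  {"dp": [0,0,0],"twist": 0,"hand": 0.044},
  {"dp": [0,0,0],"twist": 0,"hand": 0.044},
  {"dp": [0,0,0],"twist": 0,"hand": 0.044},
])

```text
time_s: 26.3
tool_pos: [0.4405, 0.0166, 0.001]
tcp_rot: [180.0, 0.0, 89.9]
contact_force: [-1.3, -0.3, 6.6]
width: 0.0511
```

```bash
python3 -c "
from h import *
mva(.5962,.2375,.1,90,4);mv(.5962,.2375,.1,90)"
```

```text
AVG pos [0.4405 0.0166 0.001 ] yaw 89.89 sd [0. 0. 0.] dp [np.float64(0.2212), np.float64(0.1553), np.float64(-0.099)] twist -0.11
dp [ 0.2212  0.1553 -0.099 ] twist -0.12 | pos [0.4405 0.0166 0.001 ] rot [1.7997e+02 1.0000e-02 8.9880e+01] t 26.5 q [-13.3  14.8 118.9  -0.   46.3 -13.2] w 0.0509 F [-1.9 -0.6  6.1]
```

Request:
apply_moves([
  {"dp": [0,0,-0.01],"twist": 0,"hand": 0.044},
  {"dp": [0,0,-0.04],"twist": 0,"hand": 0.044},
  {"dp": [0,0,-0.09],"twist": 0,"hand": 0.044},
  {"dp": [0,0,-0.14],"twist": 0,"hand": 0.044},
  {"dp": [0,0,-0.14],"twist": 0,"hand": 0.044},
])

```text
time_s: 27.12
tool_pos: [0.4433, 0.0161, 0.1449]
tcp_rot: [179.5, 0.1, 89.9]
contact_force: [0.5, 0.2, -0.8]
width: 0.0506
```

Request:
apply_moves([
  {"dp": [0.035,0.045,0],"twist": 0,"hand": 0.044},
  {"dp": [0.07,0.09,0],"twist": 0,"hand": 0.044},
  {"dp": [0.105,0.13,0],"twist": 0,"hand": 0.044},
  {"dp": [0.131,0.155,0],"twist": 0,"hand": 0.044},
  {"dp": [0.131,0.155,0],"twist": 0,"hand": 0.044},
])

```text
time_s: 27.75
tool_pos: [0.5956, 0.149, 0.1387]
tcp_rot: [-179.9, -0.0, 90.0]
contact_force: [-0.7, -0.6, -0.9]
width: 0.0514
```

```bash
python3 fw.py w18 large_c .064 .03 .024 .597 .238; python3 -c "
from h import *
mva(.5962,.2375,.065,90,4)"
```

```text
[(0.82, [329.0, 71.0], 8703)]
fit [0.5963 0.2374] 0.048
AVG pos [0.5947 0.1466 0.1401] yaw 89.83 sd [0.0002 0.     0.0002] dp [np.float64(-0.1306), np.float64(-0.1533), np.float64(-0.0599)] twist -0.17
AVG pos [0.5952 0.1469 0.1405] yaw 89.84 sd [0.0001 0.0001 0.    ] dp [np.float64(0.0906), np.float64(0.0007), np.float64(0.0755)] twist -0.16
```

View pics/w18.png

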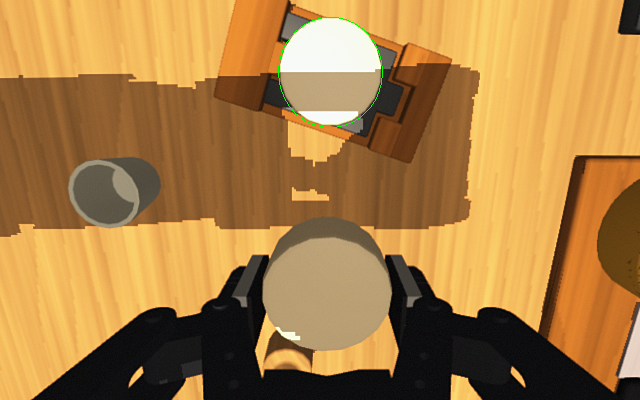

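Request:
apply_moves([
  {"dp": [0.045,0.0007,0],"twist": 0,"hand": 0.044},
  {"dp": [0.0906,0.0007,0.01],"twist": 0,"hand": 0.044},
  {"dp": [0.0906,0.0007,0.04],"twist": 0,"hand": 0.044},
  {"dp": [0.0906,0.0007,0.065],"twist": 0,"hand": 0.044},
  {"dp": [0.0906,0.0007,0.072],"twist": 0,"hand": 0.044},
])

```text
time_s: 28.92
tool_pos: [0.5948, 0.2377, 0.0663]
tcp_rot: [-179.8, 0.0, 89.9]
contact_force: [0.0, -0.6, -0.2]
width: 0.0505
```

```bash
python3 -c "
from h import *
mva(.5962,.2375,.055,90,10)"
```

```text
AVG pos [0.5967 0.2379 0.069 ] yaw 89.87 sd [0.0007 0.0001 0.001 ] dp [np.float64(-0.0004), np.float64(-0.0005), np.float64(0.014)] twist -0.13
```

Request:
apply_moves([
  {"dp": [0,-0.0005,0.005],"twist": 0,"hand": 0.044},
  {"dp": [0,-0.0005,0.01],"twist": 0,"hand": 0.044},
  {"dp": [0,-0.0005,0.013],"twist": 0,"hand": 0.044},
  {"dp": [0,-0.0005,0.0145],"twist": 0,"hand": 0.044},
  {"dp": [0,-0.0005,0.0145],"twist": 0,"hand": 0.044},
])

```text
time_s: 30.05
tool_pos: [0.5956, 0.238, 0.055]
tcp_rot: [-180.0, 0.0, 89.9]
contact_force: [-5.6, -2.5, 10.6]
width: 0.0508
```

```bash
python3 -c "
from h import *
mva(.5962,.2375,.055,90,5);mv(.5962,.2375,.055,90)"
```

```text
AVG pos [0.5956 0.238  0.055 ] yaw 89.9 sd [0. 0. 0.] dp [np.float64(-0.0005), np.float64(0.0006), np.float64(0.0)] twist -0.1
dp [-0.0005  0.0007  0.    ] twist -0.1 | pos [0.5955 0.238  0.055 ] rot [-1.7996e+02  2.0000e-02  8.9900e+01] t 30.3 q [11.2 29.9 88.4 -0.  61.7 11.3] w 0.0511 F [-5.7 -1.7  9.8]
```

Request:
apply_moves([
  {"dp": [0,0,-0.0008],"twist": 0,"hand": 0.044},
  {"dp": [0,0,-0.0008],"twist": 0,"hand": 0.06},
  {"dp": [0,0,-0.0008],"twist": 0,"hand": 0.075},
  {"dp": [0,0,-0.0008],"twist": 0,"hand": 0.085},
  {"dp": [0,0,-0.0008],"twist": 0,"hand": 0.085},
])

```text
time_s: 30.92
tool_pos: [0.5958, 0.238, 0.0545]
tcp_rot: [-180.0, 0.0, 89.9]
contact_force: [-0.2, -0.3, -0.1]
width: 0.0855
```

Request:
apply_moves([
  {"dp": [0,0,-0.02],"twist": 0,"hand": 0.085},
  {"dp": [0,0,-0.06],"twist": 0,"hand": 0.085},
  {"dp": [0,0,-0.11],"twist": 0,"hand": 0.085},
  {"dp": [-0.05,0,-0.145],"twist": 0,"hand": 0.085},
  {"dp": [-0.1,0,-0.15],"twist": 0,"hand": 0.085},
])

```text
time_s: 31.55
tool_pos: [0.5978, 0.1376, 0.2104]
tcp_rot: [179.5, -0.0, 90.0]
contact_force: [0.1, 0.2, 0.2]
width: 0.0848
```

```bash
python3 fw.py w19 medium_c .052 .026 .054 .597 .238
```

```text
[(0.98, [320.0, 56.0], 4177), (0.73, [336.0, 92.0], 1095)]
fit [0.5961 0.2379] 0.069
AVG pos [0.5955 0.1386 0.2051] yaw 89.9 sd [0.0002 0.0003 0.0004] dp [np.float64(-0.1224), np.float64(-0.1543), np.float64(0.0051)] twist -0.1
```

View pics/w19.png

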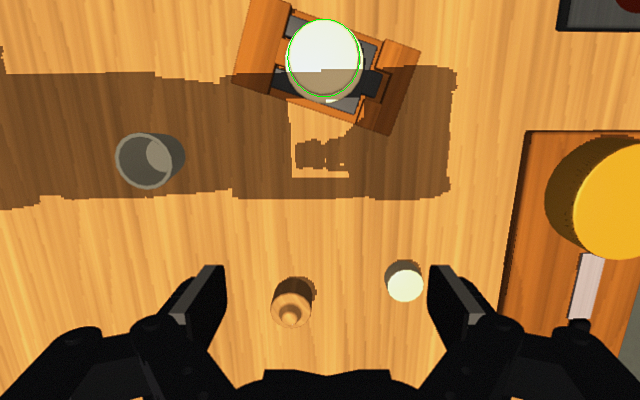

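Request:
apply_moves([
  {"dp": [-0.05,0.025,0],"twist": 0,"hand": 0.085},
  {"dp": [-0.1,0.05,0],"twist": 0,"hand": 0.085},
  {"dp": [-0.15,0.075,0],"twist": 0,"hand": 0.085},
  {"dp": [-0.17,0.0865,0],"twist": 0,"hand": 0.085},
  {"dp": [-0.17,0.0865,0],"twist": 0,"hand": 0.085},
])

```text
time_s: 32.52
tool_pos: [0.682, -0.0324, 0.2038]
tcp_rot: [-179.9, -0.0, 89.8]
contact_force: [-0.6, 1.5, 0.2]
width: 0.0849
```

```bash
python3 fw.py w20 small_c .04 .024 0 .682 .018
```

```text
[(0.75, [329.0, 131.0], 1432)]
fit [0.6812 0.0191] 0.126
AVG pos [ 0.6814 -0.0305  0.2047] yaw 90.0 sd [0.0001 0.0002 0.0001] dp [np.float64(0.0469), np.float64(-0.2404), np.float64(0.0047)] twist -0.0
```

View pics/w20.png

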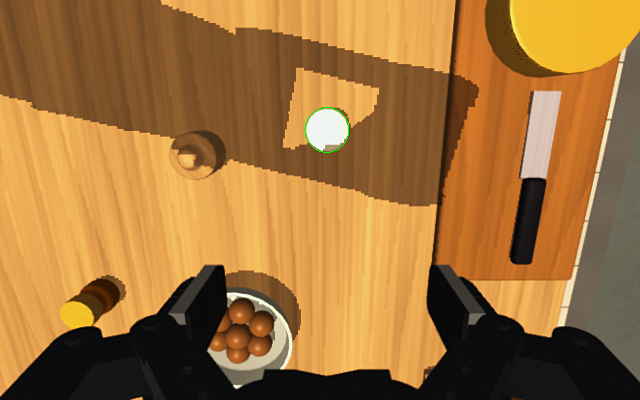

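Request:
apply_moves([
  {"dp": [0.0496,0,0.05],"twist": 0,"hand": 0.085},
  {"dp": [0.0496,0,0.1],"twist": 0,"hand": 0.085},
  {"dp": [0.0496,0,0.14],"twist": 0,"hand": 0.085},
  {"dp": [0.0496,0,0.15],"twist": 0,"hand": 0.085},
  {"dp": [0.0496,0,0.15],"twist": 0,"hand": 0.085},
])

```text
time_s: 33.5
tool_pos: [0.6821, 0.0175, 0.0551]
tcp_rot: [180.0, 0.0, 89.9]
contact_force: [1.0, 0.2, 0.0]
width: 0.085
```

```bash
python3 lw.py w21;python3 -c "
from h import *
mva(.6812,.0191,.003,90,5)"
```

```text
dp [ 0.1824 -0.1429 -0.224 ] twist -24.12 | pos [0.6831 0.0173 0.0565] rot [1.7985e+02 2.0000e-02 8.9880e+01] t 33.55 q [-8.5 34.2 81.6  0.  64.1 -8.4] w 0.0847 F [0.5 0.  1.4]
AVG pos [0.6834 0.0171 0.057 ] yaw 89.87 sd [0.0003 0.     0.0003] dp [np.float64(0.002), np.float64(-0.0022), np.float64(0.054)] twist -0.13
```

View pics/w21f.png

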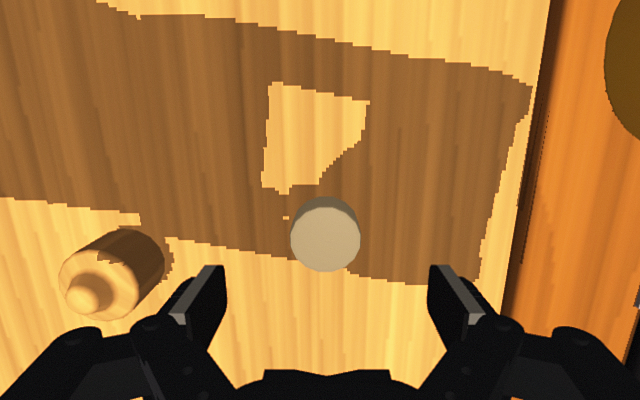

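Request:
apply_moves([
  {"dp": [0.002,-0.0015,0.025],"twist": 0,"hand": 0.085},
  {"dp": [0.002,-0.0015,0.045],"twist": 0,"hand": 0.085},
  {"dp": [0.002,-0.0015,0.053],"twist": 0,"hand": 0.085},
  {"dp": [0.002,-0.0015,0.053],"twist": 0,"hand": 0.085},
  {"dp": [0.002,-0.0015,0.053],"twist": 0,"hand": 0.065},
])

```text
time_s: 34.42
tool_pos: [0.6811, 0.0193, 0.0024]
tcp_rot: [179.9, 0.0, 89.9]
contact_force: [-0.3, -0.9, 1.2]
width: 0.0693
```

Request:
apply_moves([
  {"dp": [0,0,0],"twist": 0,"hand": 0.034},
  {"dp": [0,0,0],"twist": 0,"hand": 0.034},
  {"dp": [0,0,0],"twist": 0,"hand": 0.034},
  {"dp": [0,0,0],"twist": 0,"hand": 0.034},
  {"dp": [0,0,0],"twist": 0,"hand": 0.034},
], grip_force=20)

```text
time_s: 35.05
tool_pos: [0.681, 0.0193, 0.0025]
tcp_rot: [179.9, 0.0, 89.9]
contact_force: [-0.4, 0.2, 6.2]
width: 0.0387
```

Request:
apply_moves([
  {"dp": [0,0,0],"twist": 0,"hand": 0.034},
  {"dp": [0,0,0],"twist": 0,"hand": 0.034},
  {"dp": [0,0,0],"twist": 0,"hand": 0.034},
])

```text
time_s: 35.42
tool_pos: [0.681, 0.0194, 0.0025]
tcp_rot: [179.9, 0.0, 89.9]
contact_force: [-0.7, -0.1, 5.9]
width: 0.0389
```

```bash
python3 -c "
from h import *
mva(.5961,.2378,.1,90,4);mv(.5961,.2378,.1,90)"
```

```text
AVG pos [0.681  0.0193 0.0025] yaw 89.88 sd [0. 0. 0.] dp [np.float64(0.2183), np.float64(-0.0853), np.float64(-0.0975)] twist -0.12
dp [ 0.2183 -0.0852 -0.0977] twist -0.12 | pos [0.681  0.0193 0.0025] rot [1.7992e+02 1.0000e-02 8.9880e+01] t 35.62 q [-8.3 38.3 82.4  0.  59.3 -8.2] w 0.0392 F [-0.9  0.5  6.1]
```

Place height: 0.080 + 0.0025 = 0.0825.

Request:
apply_moves([
  {"dp": [0,0,-0.01],"twist": 0,"hand": 0.034},
  {"dp": [0,0,-0.04],"twist": 0,"hand": 0.034},
  {"dp": [0,0,-0.09],"twist": 0,"hand": 0.034},
  {"dp": [0,0,-0.14],"twist": 0,"hand": 0.034},
  {"dp": [0,0,-0.165],"twist": 0,"hand": 0.034},
])

```text
time_s: 36.25
tool_pos: [0.6816, 0.0193, 0.1707]
tcp_rot: [179.7, 0.0, 89.9]
contact_force: [-0.3, -0.3, -0.3]
width: 0.039
```

Request:
apply_moves([
  {"dp": [0.04,-0.027,0],"twist": 0,"hand": 0.034},
  {"dp": [0.08,-0.055,0],"twist": 0,"hand": 0.034},
  {"dp": [0.12,-0.085,0],"twist": 0,"hand": 0.034},
  {"dp": [0.128,-0.085,0],"twist": 0,"hand": 0.034},
  {"dp": [0.128,-0.085,0],"twist": 0,"hand": 0.034},
])

```text
time_s: 36.88
tool_pos: [0.5959, 0.1479, 0.167]
tcp_rot: [180.0, 0.0, 90.0]
contact_force: [-0.0, -0.4, -0.3]
width: 0.0389
```

```bash
python3 fw.py w22 medium_c .052 .026 .054 .597 .238; python3 -c "
from h import *
mva(.5961,.2378,.0925,90,6)"
```

```text
[(0.74, [133.0, 181.0], 4086), (0.65, [324.0, 71.0], 5604)]
fit [ 0.7658 -0.122 ] 1.0
AVG pos [0.5961 0.1466 0.1664] yaw 89.8 sd [0.0001 0.0001 0.    ] dp [np.float64(-0.1306), np.float64(-0.1546), np.float64(-0.0336)] twist -0.2
AVG pos [0.5957 0.1472 0.1665] yaw 89.85 sd [0.0001 0.0002 0.0001] dp [np.float64(0.0906), np.float64(0.0001), np.float64(0.074)] twist -0.15
```

View pics/w22.png

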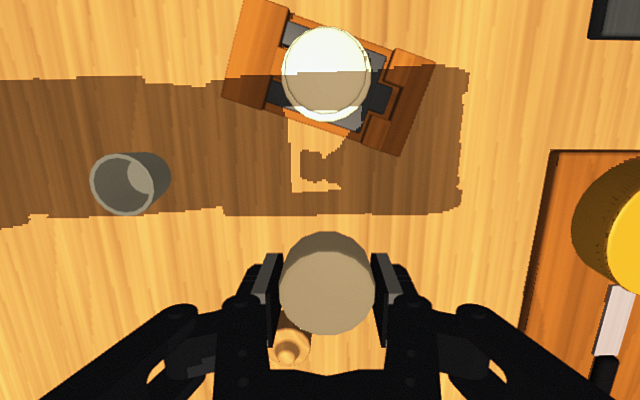

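Request:
apply_moves([
  {"dp": [0.045,0,0],"twist": 0,"hand": 0.034},
  {"dp": [0.0906,0,0],"twist": 0,"hand": 0.034},
  {"dp": [0.0906,0,0.03],"twist": 0,"hand": 0.034},
  {"dp": [0.0906,0,0.06],"twist": 0,"hand": 0.034},
  {"dp": [0.0906,0,0.07],"twist": 0,"hand": 0.034},
])

```text
time_s: 38.15
tool_pos: [0.5942, 0.2381, 0.0943]
tcp_rot: [-179.8, 0.0, 89.9]
contact_force: [-0.3, 0.5, 0.2]
width: 0.0395
```

```bash
python3 -c "
from h import *
mva(.5961,.2378,.0825,90,10)"
```

```text
AVG pos [0.5962 0.2382 0.0972] yaw 89.87 sd [0.0008 0.0001 0.0013] dp [np.float64(-0.0004), np.float64(-0.0001), np.float64(0.0147)] twist -0.13
```

Request:
apply_moves([
  {"dp": [0,0,0.005],"twist": 0,"hand": 0.034},
  {"dp": [0,0,0.01],"twist": 0,"hand": 0.034},
  {"dp": [0,0,0.013],"twist": 0,"hand": 0.034},
  {"dp": [0,0,0.0152],"twist": 0,"hand": 0.034},
  {"dp": [0,0,0.0152],"twist": 0,"hand": 0.034},
])

```text
time_s: 39.28
tool_pos: [0.5958, 0.2383, 0.0825]
tcp_rot: [-180.0, 0.0, 89.9]
contact_force: [-3.9, -1.3, 8.0]
width: 0.0393
```

```bash
python3 -c "
from h import *
mva(.5961,.2378,.0825,90,5);mv(.5961,.2378,.0825,90)"
```

```text
AVG pos [0.5958 0.2383 0.0825] yaw 89.89 sd [0. 0. 0.] dp [np.float64(-0.0005), np.float64(0.0003), np.float64(-0.0)] twist -0.11
dp [-0.0005  0.0004 -0.    ] twist -0.1 | pos [0.5957 0.2383 0.0825] rot [-1.80e+02  1.00e-02  8.99e+01] t 39.52 q [11.2 27.7 87.9 -0.  64.3 11.3] w 0.039 F [-4.  -0.5  9. ]
```

Request:
apply_moves([
  {"dp": [0,0,-0.0008],"twist": 0,"hand": 0.034},
  {"dp": [0,0,-0.0008],"twist": 0,"hand": 0.05},
  {"dp": [0,0,-0.0008],"twist": 0,"hand": 0.065},
  {"dp": [0,0,-0.0008],"twist": 0,"hand": 0.08},
  {"dp": [0,0,-0.0008],"twist": 0,"hand": 0.085},
])

```text
time_s: 40.15
tool_pos: [0.5957, 0.2382, 0.0821]
tcp_rot: [-180.0, -0.0, 89.9]
contact_force: [-0.5, 0.7, -0.5]
width: 0.0849
```

Request:
apply_moves([
  {"dp": [0,0,-0.02],"twist": 0,"hand": 0.085},
  {"dp": [0,0,-0.06],"twist": 0,"hand": 0.085},
  {"dp": [0,0,-0.11],"twist": 0,"hand": 0.085},
  {"dp": [-0.05,0,-0.13],"twist": 0,"hand": 0.085},
  {"dp": [-0.11,0,-0.13],"twist": 0,"hand": 0.085},
])

```text
time_s: 40.78
tool_pos: [0.5973, 0.1281, 0.217]
tcp_rot: [179.6, -0.0, 90.0]
contact_force: [1.0, -0.8, -0.1]
width: 0.085
```

```bash
python3 fw.py w23 small_c .04 .024 .08 .597 .238; python3 - <<'E'
from h import *
sc=vision.grab_frame("scene"); sd=vision.grab_frame("side")
a=cv2.resize(sc['color'][130:220,340:440,::-1],None,fx=4,fy=4,interpolation=cv2.INTER_CUBIC)
b=cv2.resize(sd['color'][100:190,280:380,::-1],None,fx=4,fy=4,interpolation=cv2.INTER_CUBIC)
cv2.imwrite('pics/end1.png',np.hstack([a,b])); save(sc,'end_s.png')
for n,P in dict(jar=cyl(.038,.048),cup=cyl(.052,.045),pot=cyl(.044,.045),bowl=cyl(.12,.042)).items():
    for p in (sc,sd):
        r=models.trace(p,n); print(n,[(round(q["confidence"],2),np.round(q["position"]).tolist()) for q in r[:2]])
E
```

```text
[(0.93, [326.0, 40.0], 2888)]
fit [0.5962 0.236 ] 0.124
AVG pos [0.5957 0.1288 0.213 ] yaw 89.89 sd [0.0001 0.0004 0.0003] dp [np.float64(-0.1126), np.float64(-0.1545), np.float64(0.013)] twist -0.11
jar [(0.65, [235.0, 212.0])]
jar [(0.94, [297.0, 261.0])]
cup [(0.85, [334.0, 151.0]), (0.68, [390.0, 198.0])]
cup [(0.81, [276.0, 168.0])]
pot [(0.87, [319.0, 216.0]), (0.54, [336.0, 152.0])]
pot [(0.58, [338.0, 204.0])]
bowl [(0.96, [259.0, 263.0]), (0.66, [398.0, 188.0])]
bowl [(0.57, [328.0, 129.0]), (0.47, [274.0, 169.0])]
```

View pics/w23.png

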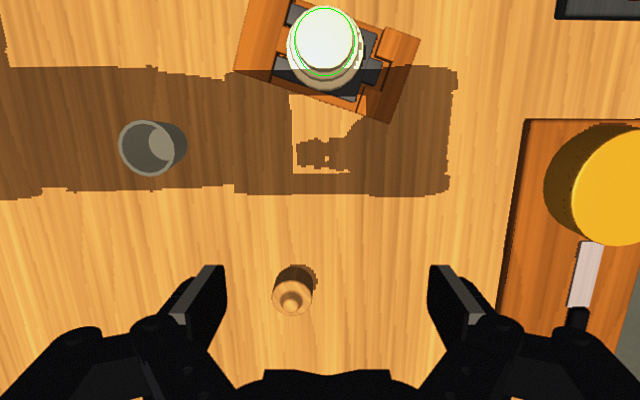

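View pics/end1.png

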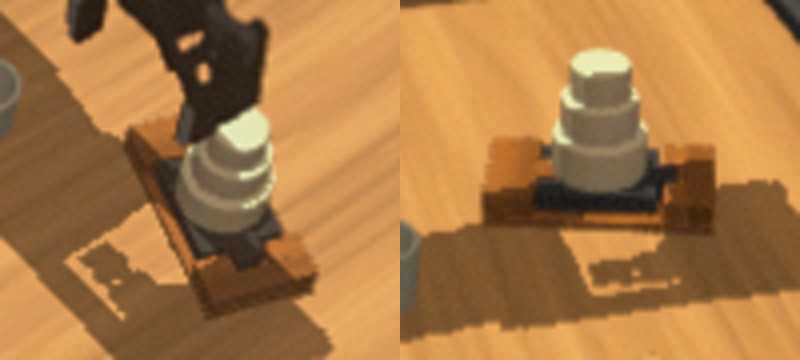

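```bash
python3 -c "
from h import *
for i in range(4): vision.grab_frame('side')
print(sensors.state()['contact_force'],sensors.state()['time_s']); print(env.hand_in())"
```

```text
[ 0.78732448  0.01226919 -0.09258996] 41.825
the job is handed in; nothing more can be done
None
```

The cheese tower is built and handed in at about 42 s of the 131 s allowed. The slate tile is in the bay with its tongue in the slot, and the large, medium and small wheels are stacked on it. I let go of each piece before taking the next.

**Last checks:**
- **Tile:** after release, a fit to the wrist picture put it within about 1 mm and 0.1° of the board, with no contact force on the fingers. It touched down at the expected height.
- **Wheels:** the large wheel fitted within about 1 mm of the tile centre and the medium within about 0.5 mm of the large. The small one was about 2 mm off the medium, with a looser fit because the trained network's mask also took in some of the wheel below. The scene and side pictures show the tower upright and flat.
- **Robot:** the gripper was open and clear of everything, and the force reading was at noise level.
- **Bystanders:** the jar, cup and pot were found within a few pixels of where they started in both cameras, and the bowl likewise in the scene camera.

**Disagreements:**
- **Bowl:** in the final side picture the network mistook the top of the tower for the bowl. That view therefore didn't confirm the bowl's position.
- **Medium wheel:** before I placed the small wheel, the network's best answer for the medium wheel was actually the cup. I used its second answer, which matched the picture.

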